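Stand the setting plate in the clamping stand and lock it with the cam

TASK

Take the steel setting plate from its inclined rest and stand it upright, hole end up, in the slot of the clamping stand; press it down past the spring nose until you feel it land on the cushioned height stop inside, gently, with no more than about 25 N. Then turn the black bar of the cam until the cam's high point bears squarely on the sprung follower, so that the plate is locked, and let go. Leave the small tools lying round about where they are.

Things in the scene. Friction and masses are not known exactly. Their poses are not given: they have to be found in the camera images.
- plate_center (a point): Centre of the loose steel setting plate: 10 mm thick (own x), 36 mm wide (own y), 110 mm tall (own z, from foot to the end marked by a dark round 12 mm hole), 0.2 to 0.4 kg. It starts foot down in the rest, hole end leaning toward the robot, 0.70 rad (40 deg) from vertical; its lower 58 mm lies on two rails, the upper part is free all round. Either broad face may face the cam.
- plate_foot (a point): Centre of the plate's foot (lower end face), 55 mm below plate_center along the plate's own -z; same axes.
- stand: Fixed clamping stand on a dark base 84 x 190 x 10 mm; origin under the middle of the base on the desk, z up. Slot at its own y = +50 mm, vertical cam axis at y = -50 mm, between them the follower in a guide (59 mm high).
- slot_mouth (a point): Middle of the slot's mouth, 60 mm above the desk, axes as the stand's. The slot is 44 mm long along x and 12.5 mm wide along y (the plate's thickness goes along y). Lips on its long sides lead in from 19 mm width at the top to 12.5 mm about 8 mm lower. Its floor is a rubber-topped height stop set anywhere from 23 to 45 mm below the mouth (not given: feel for it). It gives 5 mm at 3.5 N/mm, then is hard.
- nose_face (a point): Middle of the upright face of the steel spring nose, 20 mm below the mouth, on the slot's cam side. It reaches 3.5 mm into the slot, its top sloping from 6 to 16 mm below the mouth, the face upright from there to 25 mm. The plate must be pushed down past it (roughly 4 to 18 N); its friction then holds the plate at any height, so the plate does not drop home by itself.
- cam_grip (a point): On the vertical cam axis, at mid height of the black bar handle, 95 mm above the desk. The bar is 13 mm wide, 66 mm long and 26 mm tall (82 to 108 mm above the desk); it reaches 42 mm from the axis on the side of the cam lobe and 24 mm on the other side. The lobe disc lies under it, 30 to 50 mm above the desk.
- cam_tip (a point): Middle of the long end of the bar, 42 mm from the cam axis, directly over the cam's high point.
- cam (a joint): Angle of the cam, rad, growing counter-clockwise seen from above; at 1.25 the lobe and the long end of the bar point straight along the stand's +y at the follower (high point squarely on it). Starts between -0.25 and 0.25. It turns from -0.35 to 1.75 with about 0.15 N m of friction and stays where it is left; the lobe begins to press on the follower at about 0.45.
- follower (a joint): How far the cam has pushed the sprung follower toward the slot, m: 0 at rest, 0.005 with the high point squarely on it; it springs back if the cam passes the high point.
- rest: Fixed inclined rest, dark base 120 x 74 x 8 mm, origin on the desk 5 mm from the base centre toward own +x, z up; the plate leans toward its own -x. The foot of the plate sits at its own (22, 0, 23.5) mm; side cheeks hold the lowest 29 mm of the plate.
- screwdriver: Bystander: small screwdriver 143 mm long lying between rest and stand; origin under its middle.
- gauge_block: Bystander: steel block 9 x 35 x 20 mm; origin under its middle.
- micrometer: Bystander: outside micrometer 140 mm long lying behind the stand; origin under its middle.
Not all that is in view belongs to the job. What is shaped like the part that bears plate_center but orange or turquoise is not meant.

How it is judged:
By the outcome, as a careful person would: the job done as asked, in the order asked, and still so for the second after the job is handed in, with the robot touching nothing.
It also fails if it takes over 64 s, if anything falls off the work surface, if the arm or the gripper's body presses on something with over 40 N, if the wrist force passes 120 N, or if a joint passes its speed limit or range.

ROBOT

A 7-joint arm with a two-finger parallel gripper is mounted at the origin on a cart in front of the work surface, level with it; the furniture and walls round the work are solid. World frame = base frame: x ahead of the robot, y to its left, z up, the work surface at z = 0. Lengths are in m, angles in rad, forces in N, time in s.
With the tool pointing down it reaches from about 0.425 to 0.925 m from the base axis. Payload 6.8 kg.
Tool frame: the origin (TCP) lies between the finger pads; the fingertips stand 14 mm ahead of it and the grasp point (between the pads) lies 5 mm behind it; z points along the fingers, y is the direction in which the jaws open and shut (so a half turn about z gives the same grasp; the last joint's range is limited). The gripper opens to 85 mm and grips with 20 to 120 N. Pads are 22 mm wide; open, the fingers measure 114 mm over their backs; the gripper's body (76 mm by 85 mm) begins 54 mm behind the grasp point. The pads swing forward as they close: fully open they stand 13 mm farther back than shut.
Start: joints at [-1.321, 0.477, 0.022, 1.555, -0.011, 1.109, -0.083], TCP at [0.236, 0.632, 0.216] pointing down, gripper open.
Joint ranges: [-2.96, 2.96], [-0.34, 2.1], [-1.41, 1.46], [0.24, 2.44], [-1.37, 4.51], [0.17, 1.92], [-2.96, 2.96]. Speed limits (rad/s): [2.39, 2.39, 3.14, 3.14, 3.14, 3.14, 3.14].

INTERFACE

Orientations are given as a unit quaternion [w, x, y, z].
In Python, from station import bot gives the robot as it stands.
- The arm moves only by the shell command python3 -m crank 'ROWS' [FORCE]. ROWS is JSON, a list of rows, each a list of 3 entries, a list of its own where there are three numbers: the shift along the tool's x, y, z in m, then the turn, a rotation vector about the tool's x, y, z in degrees, then the finger opening in m, from 0 to 0.0854. A call has 1 to 10 rows; each row shifts and turns the commanded pose from where the row before left it, along the tool's axes as they then stand; what a row does not reach is not made up. A row lasts 1/8 s, in which the tool goes at most 62.5 mm and 10.7 degrees, less where a joint would pass 70% of its speed; a pose out of reach is approached as far as the arm can. A call is refused whole if a number of a shift passes 0.0625 or a number of a turn 10.7, either way. A call with a gripper value outside its range is refused whole. The fingers move at their own pace and stop on an object; FORCE is the grip in N (left out, the last holds). Time passes only in rows, so rows that do not move let the fingers close. It gives the time, the measured TCP pose, the force and the opening at its end, in the units of the state.
- bot.get_obs(): the state, without advancing time (a new reading comes with each control period).
- bot.read_camera(name): name is "side" or "top" or "wrist"; returns (picture, depth): 400x640x3 uint8, red, green, blue; 400x640 float32, m along the optical axis (not along the pixel's ray), 0 where there is no reading.
- bot.calibration(name): a dict with "fx", "fy", "cx", "cy" (pixels), "D" ([k1, k2, p1, p2, k3] as OpenCV has them; the pictures are not rectified), "extrinsics" (4x4, takes a point from camera to world coordinates). Camera axes: x right, y down, z forward; pixel columns grow to the right and rows downward; lengths in m; the calibration is good to about 2 mm. A picture is of the moment at which its call begins: read the wrist's pose just before it. calibration takes no time and is no camera call; for the wrist camera it gives the pose at the moment of the call.
- bot.hand_in(): hands the job in, once; it reports no verdict.
The state is a dict: "t": time; "q": joint angles; "joint_vel": joint speeds; "joint_torque": joint torques, N m; "eef_pos": TCP position; "tool_rot": TCP orientation; "contact_force": force on the tool from outside, world axes, zero at the start; "torque": the same for the moment, N m; "gripper_width": opening from 0.0 (shut) to 1.0 (fully open).
Only numpy, scipy, OpenCV 4.12 (cv2) and the standard library are available. Lean on these libraries where they do the work, as an engineer would, in place of code of your own. Each camera call takes 0.05 s, during which the arm holds its last target.

## Working session

There is one attempt and no reset: what is moved stays moved. The work goes in short steps, Python scripts to look and compute and a shell command to move; the robot and the scene stay as the last step left them, time stands still between calls to the robot, and variables do not carry over. Pictures are saved under pics/ and viewed, and the job is handed in when it is done.

```bash
ls; mkdir -p pics; python3 - <<'E'
from station import bot
import cv2,numpy as np
o=bot.get_obs(); print({k:np.round(v,3) for k,v in o.items()})
for n in ["side","top","wrist"]:
    c=bot.calibration(n); im,d=bot.read_camera(n)
    np.savez(f"pics/{n}0.npz",im=im,d=d,E=c["extrinsics"],K=[c["fx"],c["fy"],c["cx"],c["cy"]],D=c["D"])
    cv2.imwrite(f"pics/{n}0.png",im[:,:,::-1]); print(n,np.round(c["extrinsics"],3).tolist(),c["fx"],c["D"])
E
```

```text
pics
{'t': np.float64(0.0), 'q': array([-1.321,  0.478,  0.022,  1.556, -0.011,  1.109, -0.083]), 'joint_vel': array([-0.001, -0.001,  0.001, -0.001,  0.001, -0.   ,  0.   ]), 'joint_torque': array([ 0.0000e+00, -5.9646e+01,  1.6080e+00, -2.8120e+01,  1.2000e-02,
        9.0000e-03, -0.0000e+00]), 'eef_pos': array([0.236, 0.632, 0.215]), 'tool_rot': array([-0.   ,  0.178,  0.984, -0.001]), 'contact_force': array([-0.138,  0.092, -0.467]), 'torque': array([-0.021, -0.009, -0.026]), 'gripper_width': np.float64(0.998)}
side [[-0.972, -0.101, 0.212, 0.354], [-0.234, 0.479, -0.846, 0.801], [-0.016, -0.872, -0.489, 0.549], [0.0, 0.0, 0.0, 1.0]] 377.6545637613172 [0.00298951 0.         0.         0.         0.        ]
top [[-0.02, -0.994, 0.111, 0.46], [-1.0, 0.02, 0.001, 0.017], [-0.004, -0.111, -0.994, 1.064], [0.0, 0.0, 0.0, 1.0]] 449.8327696060342 [0.03503305 0.         0.         0.         0.        ]
wrist [[0.351, 0.899, 0.263, 0.17], [0.936, -0.336, -0.101, 0.657], [-0.002, 0.282, -0.959, 0.372], [0.0, 0.0, 0.0, 1.0]] 301.15856027617946 [-0.00091408  0.          0.          0.          0.        ]
```

View pics/side0.png

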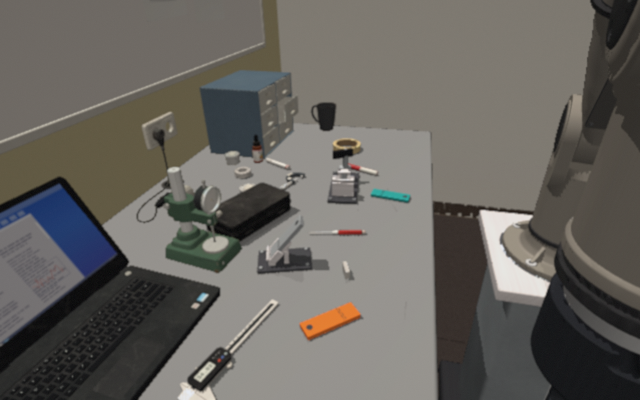

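View pics/top0.png

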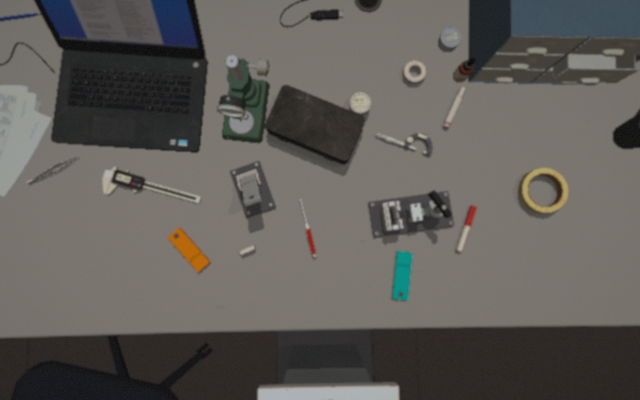

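View pics/wrist0.png

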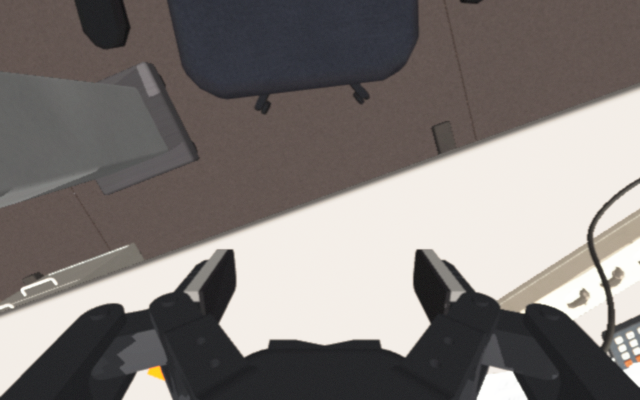

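The top view shows the rest with the plate near (253,190), the stand near (410,213), and its black bar near (440,203). The decoys are orange at (188,250) and turquoise at (402,276). I'll zoom in next.

```bash
cat > h.py <<'E'
import numpy as np,cv2
from station import bot
def load(f):
    z=np.load(f"pics/{f}.npz"); return z
def grab(n,tag):
    c=bot.calibration(n); im,d=bot.read_camera(n)
    np.savez(f"pics/{tag}.npz",im=im,d=d,E=c["extrinsics"],K=[c["fx"],c["fy"],c["cx"],c["cy"]],D=c["D"])
    cv2.imwrite(f"pics/{tag}.png",im[:,:,::-1]); return load(tag)
def rays(z,uv):
    fx,fy,cx,cy=z["K"];K=np.array([[fx,0,cx],[0,fy,cy],[0,0,1]])
    p=cv2.undistortPoints(np.array(uv,float).reshape(-1,1,2),K,np.array(z["D"],float)).reshape(-1,2)
    r=np.c_[p,np.ones(len(p))]
    return z["E"][:3,3],r@z["E"][:3,:3].T
def plane(z,uv,h):
    o,r=rays(z,uv); return o+r*((h-o[2])/r[:,2])[:,None]
def dep(z,uv):
    o,r=rays(z,uv); d=np.array([z["d"][int(v),int(u)] for u,v in uv]); return o+r*d[:,None]
def proj(z,P):
    fx,fy,cx,cy=z["K"];K=np.array([[fx,0,cx],[0,fy,cy],[0,0,1]])
    Ei=np.linalg.inv(z["E"]); return cv2.projectPoints(np.array(P,float).reshape(-1,3),cv2.Rodrigues(Ei[:3,:3])[0],Ei[:3,3],K,np.array(z["D"],float))[0].reshape(-1,2)
def crop(f,x,y,w,h,s,out):
    im=load(f)["im"][y:y+h,x:x+w,::-1]
    im=cv2.resize(im,None,fx=s,fy=s,interpolation=cv2.INTER_CUBIC)
    for i in range(0,w,10): cv2.putText(im,str(x+i),(i*s,8),0,.3,(0,255,255)) if i%20==0 else 0; cv2.line(im,(i*s,8),(i*s,12),(0,255,255))
    for i in range(0,h,10): cv2.putText(im,str(y+i),(0,i*s+4),0,.3,(0,255,255)); 
    cv2.imwrite(f"pics/{out}.png",im)
E
python3 -c "
from h import *
crop('top0',225,150,60,75,8,'c1'); crop('top0',360,180,100,65,8,'c2')
crop('side0',250,200,80,80,7,'c3'); crop('side0',320,140,50,70,8,'c4')
z=load('top0');print(plane(z,[(253,190),(410,213)],0.03))"
```

```text
[[ 0.59687232  0.16288319  0.03      ]
 [ 0.53634486 -0.19792277  0.03      ]]
```

View pics/c1.png

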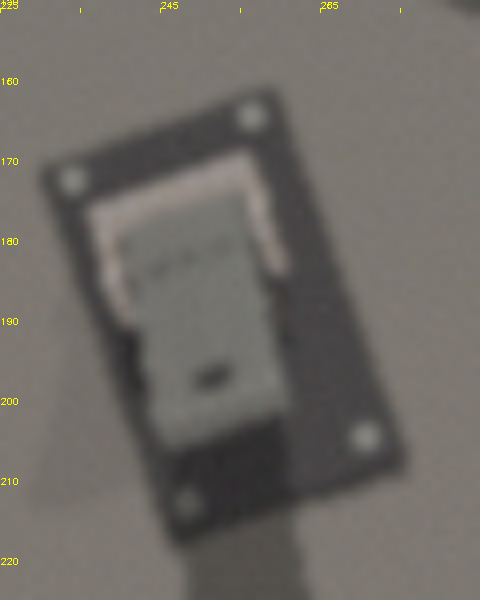

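View pics/c2.png

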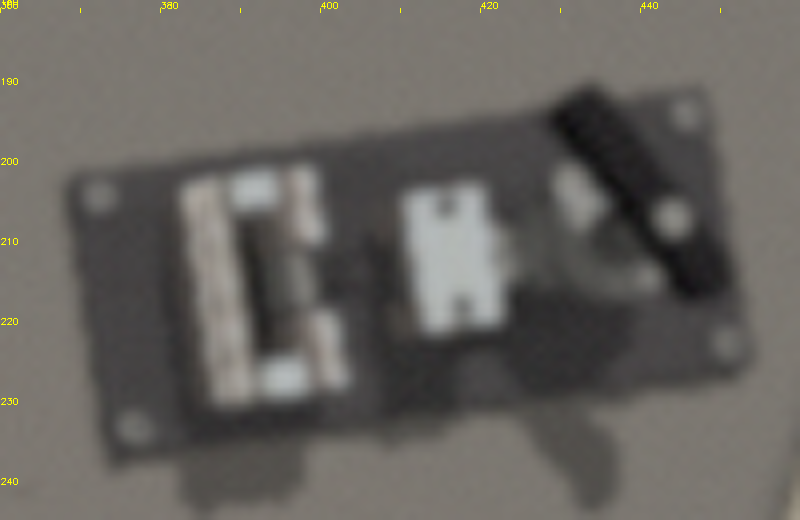

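View pics/c3.png

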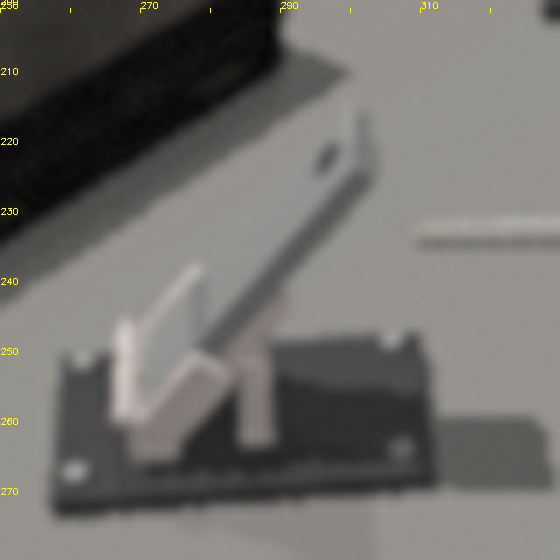

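The close-ups show the plate hole near (251,197) and its cheeks near (240,178). On the stand, the slot is at about (393,215), the cam axis near (443,207), and the bar's long end near (432,193).

```bash
python3 - <<'E'
from h import *
z=load('top0')
def rect(c,h):
    P=plane(z,c,h)[:,:2]; return P
# stand corners TL,TR,BR,BL at z=.01
P=rect([(368.3,202.5),(447.8,190.8),(454,226.5),(373.8,238)],.01); print("stand",P.round(4).tolist(),P.mean(0),[np.linalg.norm(P[i]-P[i-1]) for i in range(4)])
yv=(P[0]+P[3]-P[1]-P[2]); print("stand yaw of +y",np.degrees(np.arctan2(yv[1],yv[0])))
S=rect([(372.3,204.2),(445.5,193.8),(450.5,222.7),(376.8,233.5)],.011); print("screws",S.round(4).tolist(),S.mean(0)); yv=(S[0]+S[3]-S[1]-S[2]);a=np.arctan2(yv[1],yv[0]); print(np.degrees(a))
# rest corners
Q=rect([(230.2,170.5),(259,161),(275.5,208),(247,218)],.008); print("rest",Q.round(4).tolist(),Q.mean(0),[np.linalg.norm(Q[i]-Q[i-1]) for i in range(4)])
xv=Q[0]+Q[1]-Q[2]-Q[3]; print("rest +x yaw",np.degrees(np.arctan2(xv[1],xv[0])))
S=rect([(234,172.3),(256.4,164.2),(270.5,204.3),(248,212.5)],.009); print(S.mean(0)); xv=S[0]+S[1]-S[2]-S[3]; print(np.degrees(np.arctan2(xv[1],xv[0])))
# slot from depth
print("axis knob",plane(z,[(443.8,207)],.112),dep(z,[(443.8,207)]),"tip",plane(z,[(431.5,192.8)],.108),dep(z,[(433,194)]))
print("hole",dep(z,[(251.5,197)]))
E
```

```text
stand [[0.5645, -0.1054], [0.5884, -0.2928], [0.5044, -0.3027], [0.4811, -0.1155]] [ 0.5345804  -0.20409127] [np.float64(0.08396138151037766), np.float64(0.18892589192434195), np.float64(0.08463436310835676), np.float64(0.18871171757487512)]
stand yaw of +y 97.18262610563431
screws [[0.5602, -0.1145], [0.5813, -0.2868], [0.5133, -0.2948], [0.4914, -0.1227]] [ 0.53653751 -0.20469484]
97.12709980551047
rest [[0.6476, 0.2199], [0.6692, 0.1514], [0.556, 0.1132], [0.5338, 0.1803]] [0.60161264 0.16620788] [np.float64(0.12048989435640779), np.float64(0.07180788488209662), np.float64(0.11944204766171052), np.float64(0.07070121582756989)]
rest +x yaw 18.90750905404924
[0.60392052 0.1677005 ]
18.787396927456868
axis knob [[ 0.54164859 -0.25263037  0.112     ]] [[ 0.54196111 -0.25366341  0.1083499 ]] tip [[ 0.57288528 -0.22925226  0.108     ]] [[ 0.57036766 -0.23258658  0.10693474]]
hole [[0.57203726 0.15574213 0.10367057]]
```

```bash
cat >> h.py <<'E'
from scipy.spatial.transform import Rotation as Ro
from scipy.linalg import logm,expm
def cur():
    o=bot.get_obs(); q=o["tool_rot"]; T=np.eye(4); T[:3,:3]=Ro.from_quat([q[1],q[2],q[3],q[0]]).as_matrix(); T[:3,3]=o["eef_pos"]; return T
def goal(p,zt,yt):
    zt=np.array(zt,float);zt/=np.linalg.norm(zt); yt=np.array(yt,float); yt-=zt*(yt@zt); yt/=np.linalg.norm(yt)
    T=np.eye(4);T[:3,:3]=np.c_[np.cross(yt,zt),yt,zt];T[:3,3]=p;return T
def step(G,N=1,T=None):
    T=cur() if T is None else T
    D=np.linalg.inv(T)@G; d=expm(np.real(logm(D))/N)
    w=np.degrees(Ro.from_matrix(d[:3,:3]).as_rotvec())
    print("N",N,"mm/row",(d[:3,3]*1000).round(2).tolist(),"deg/row",w.round(2).tolist(),"total",np.round(D[:3,3]*1000,1).tolist(),np.degrees(Ro.from_matrix(D[:3,:3]).as_rotvec()).round(2).tolist())
a=np.radians(18.85); X=np.array([np.cos(a),np.sin(a),0]); foot=np.array([.6283,.1757,.0235])
t=.70; u=-np.sin(t)*X+np.array([0,0,np.cos(t)]); nx=np.cos(t)*X+np.array([0,0,np.sin(t)])
def G_rest(s): return goal(foot+s*u,-u,nx)
b=np.radians(7.15); SX=np.array([np.cos(b),np.sin(b),0]); SY=np.array([-np.sin(b),np.cos(b),0]); S0=np.array([.5355,-.2044,0])
slot=S0+.05*SY; camax=S0-.05*SY
E
python3 -c "
from h import *
print(slot,camax,G_rest(.19)[:3,3])
step(G_rest(.19),14)
T=cur();T[2,3]+=.06;step(G_rest(.19),14,T)"
```

```text
[ 0.52927663 -0.15478882  0.        ] [ 0.54172337 -0.25401118  0.        ] [0.51246331 0.13615314 0.16882002]
N 14 mm/row [-39.57, -13.47, 1.25] deg/row [-2.68, -1.26, 3.47] total [-432.3, -367.5, 46.5] [-37.49, -17.67, 48.53]
N 14 mm/row [-39.11, -14.86, 5.39] deg/row [-2.68, -1.26, 3.47] total [-432.3, -367.4, 106.5] [-37.49, -17.67, 48.53]
```

```bash
python3 -m crank '[[[0,0,-0.06],[0,0,0],0.085],[[-0.0391,-0.0149,0.0054],[-2.7,-1.3,3.5],0.085],[[-0.0391,-0.0149,0.0054],[-2.7,-1.3,3.5],0.085],[[-0.0391,-0.0149,0.0054],[-2.7,-1.3,3.5],0.085],[[-0.0391,-0.0149,0.0054],[-2.7,-1.3,3.5],0.085],[[-0.0391,-0.0149,0.0054],[-2.7,-1.3,3.5],0.085],[[-0.0391,-0.0149,0.0054],[-2.7,-1.3,3.5],0.085]]' 
python3 -c "
from h import *
step(G_rest(.19),8)"
```

```text
t: 1.02
eef_pos: [0.4007, 0.4418, 0.2424]
tool_rot: [0.092, 0.352, 0.923, 0.126]
contact_force: [-0.5, -0.6, -0.0]
gripper_width: 0.997
N 8 mm/row [-38.96, -14.74, 5.51] deg/row [-2.63, -1.23, 3.43] total [-282.2, -171.8, 47.3] [-21.08, -9.88, 27.41]
```

```bash
python3 -m crank '[[[-0.039,-0.0147,0.0055],[-2.6,-1.2,3.4],0.06],[[-0.039,-0.0147,0.0055],[-2.6,-1.2,3.4],0.06],[[-0.039,-0.0147,0.0055],[-2.6,-1.2,3.4],0.06],[[-0.039,-0.0147,0.0055],[-2.6,-1.2,3.4],0.06],[[-0.039,-0.0147,0.0055],[-2.6,-1.2,3.4],0.06],[[-0.039,-0.0147,0.0055],[-2.6,-1.2,3.4],0.06],[[-0.039,-0.0147,0.0055],[-2.6,-1.2,3.4],0.06],[[-0.039,-0.0147,0.0055],[-2.6,-1.2,3.4],0.06],[[0,0,0],[0,0,0],0.06],[[0,0,0],[0,0,0],0.06]]' 
python3 -c "
from h import *
step(G_rest(.19),1); print(bot.get_obs()['q'].round(3))
grab('wrist','w1'); z=grab('side','s1')
z=load('w1')
print(proj(z,[foot+.110*u+y*.018*np.array([-X[1],X[0],0])+.005*nx for y in(-1,1)]+[foot+.058*u]))"
```

```text
t: 2.28
eef_pos: [0.5024, 0.1901, 0.1828]
tool_rot: [0.186, 0.509, 0.808, 0.231]
contact_force: [-0.5, 0.4, 0.1]
gripper_width: 0.701
N 1 mm/row [-52.25, -20.66, 6.99] deg/row [-5.57, -0.44, 6.69] total [-52.3, -20.7, 7.0] [-5.57, -0.44, 6.69]
[-0.504  0.066 -0.058  2.379  0.9    0.17  -0.967]
[[313.39404544 273.64996697]
 [317.75724372 237.33592467]
 [317.01176647 232.97172045]]
```

View pics/w1.png

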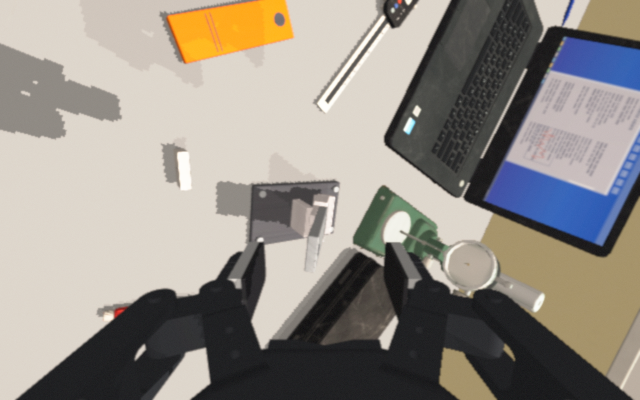

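View pics/s1.png

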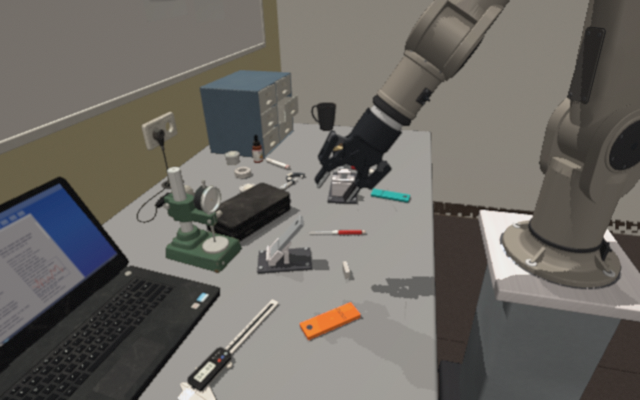

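The wrist view shows the rest at about (300,215) with the plate standing off it. The side view shows the gripper well clear of everything. The arm has run into its q4/q6 limits because the tilted pose is too close in. I'll approach sideways at the grasp radius instead.

```bash
cat >> h.py <<'E'
Y=np.array([-X[1],X[0],0])
def G_side(s,dy,tilt=0):
    G=G_rest(s); G[:3,3]+=dy*Y; return G
E
python3 -c "
from h import *
step(G_side(.086,.08),6)"
```

```text
N 6 mm/row [4.11, -1.22, 18.42] deg/row [-0.92, -0.09, 1.13] total [24.4, -1.6, 110.8] [-5.54, -0.52, 6.8]
```

```bash
python3 -m crank '[[[0.004,-0.0012,0.0184],[-0.9,-0.1,1.1],0.04],[[0.004,-0.0012,0.0184],[-0.9,-0.1,1.1],0.04],[[0.004,-0.0012,0.0184],[-0.9,-0.1,1.1],0.04],[[0.004,-0.0012,0.0184],[-0.9,-0.1,1.1],0.04],[[0.004,-0.0012,0.0184],[-0.9,-0.1,1.1],0.04],[[0.004,-0.0012,0.0184],[-0.9,-0.1,1.1],0.04],[[0,0,0],[0,0,0],0.04]]' 
python3 -c "
from h import *
step(G_side(.086,.08),1); print(bot.get_obs()['q'].round(3))
"
```

```text
t: 3.25
eef_pos: [0.5407, 0.2199, 0.1006]
tool_rot: [0.201, 0.54, 0.775, 0.261]
contact_force: [-0.0, -0.7, 0.4]
gripper_width: 0.466
N 1 mm/row [10.02, 3.61, 16.9] deg/row [-1.65, 0.77, 1.72] total [10.0, 3.6, 16.9] [-1.65, 0.77, 1.72]
[-0.215  0.355 -0.434  2.371  2.173  0.382 -2.321]
```

```bash
python3 -m crank '[[[0.005,0.0018,0.0085],[-0.8,0.4,0.9],0.04],[[0.005,0.0018,0.0085],[-0.8,0.4,0.9],0.04],[[0,0,0],[0,0,0],0.04]]' 
python3 -c "
from h import *
step(G_side(.086,.08),1); step(G_side(.086,.0),1);print(bot.get_obs()['q'].round(3))
z=grab('wrist','w2');grab('side','s2')
E=[foot+s*u+y*Y+.005*nx for s,y in((.110,.018),(.110,-.018),(.058,.018),(.058,-.018),(.1,0))];print(proj(z,E).round(1).tolist())
"
```

```text
t: 3.62
eef_pos: [0.5509, 0.2326, 0.0909]
tool_rot: [0.2, 0.547, 0.763, 0.279]
contact_force: [0.3, -0.0, 0.7]
gripper_width: 0.469
N 1 mm/row [1.14, -1.44, 0.91] deg/row [0.07, 0.06, -0.12] total [1.1, -1.4, 0.9] [0.07, 0.06, -0.12]
N 1 mm/row [-78.86, -1.28, 0.99] deg/row [0.07, 0.06, -0.12] total [-78.9, -1.3, 1.0] [0.07, 0.06, -0.12]
[-0.176  0.412 -0.493  2.362  2.262  0.45  -2.425]
[[331.3, 359.4], [331.0, 409.0], [329.6, 301.7], [329.5, 342.9], [330.8, 370.3]]
```

View pics/w2.png

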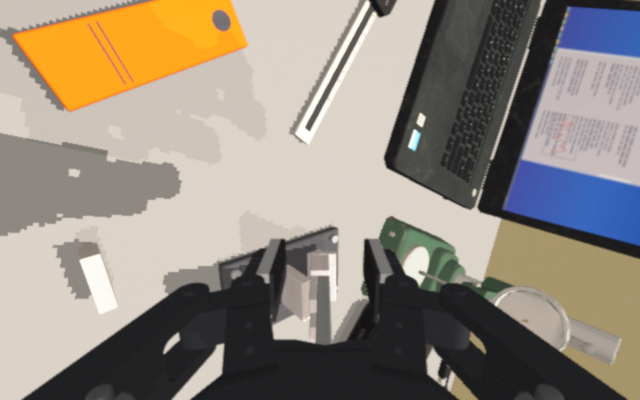

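View pics/s2.png

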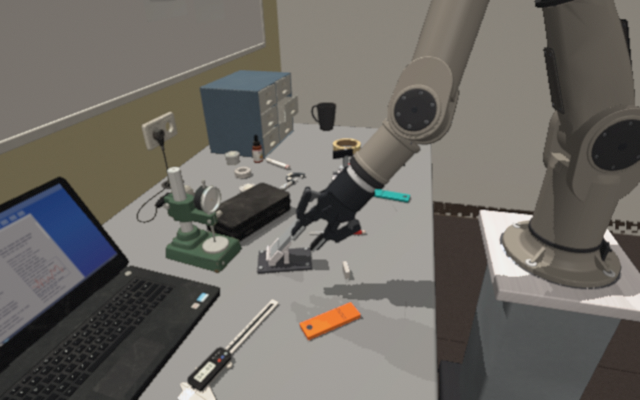

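The wrist view shows the plate edge-on at columns 316–330, centred between the pads at 283 and 366. That matches my projection of 330 for its upper face. Now I slide in sideways.

```bash
python3 -m crank '[[[-0.016,0,0],[0,0,0],0.04],[[-0.016,0,0],[0,0,0],0.04],[[-0.016,0,0],[0,0,0],0.04],[[-0.016,-0.0015,0.001],[0,0,0],0.04],[[-0.015,0,0],[0,0,0],0.04],[[0,0,0],[0,0,0],0.04]]' 
python3 -c "
from h import *
step(G_side(.086,.0),1);print(bot.get_obs()['q'].round(3))
z=grab('wrist','w3');grab('side','s3');crop('side','s3',0,0,1,1,'x') if 0 else crop('s3',240,170,110,110,6,'c5')
"
```

```text
t: 4.47
eef_pos: [0.5764, 0.1554, 0.0894]
tool_rot: [0.201, 0.549, 0.762, 0.279]
contact_force: [-0.2, -0.3, 0.7]
gripper_width: 0.467
N 1 mm/row [2.45, 0.17, 0.27] deg/row [0.12, 0.21, -0.29] total [2.5, 0.2, 0.3] [0.12, 0.21, -0.29]
[ 0.063  0.42  -0.522  2.364  2.512  0.377 -2.487]
```

View pics/w3.png

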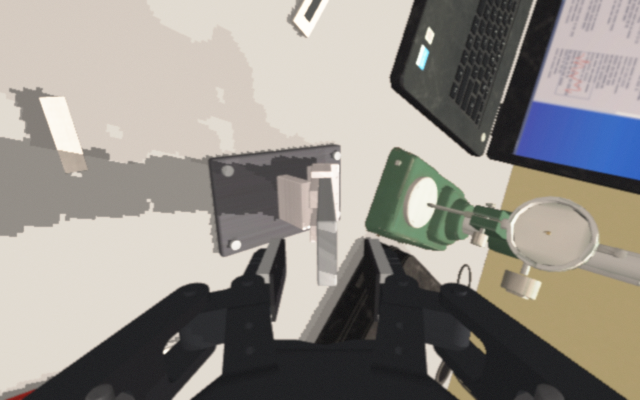

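View pics/c5.png

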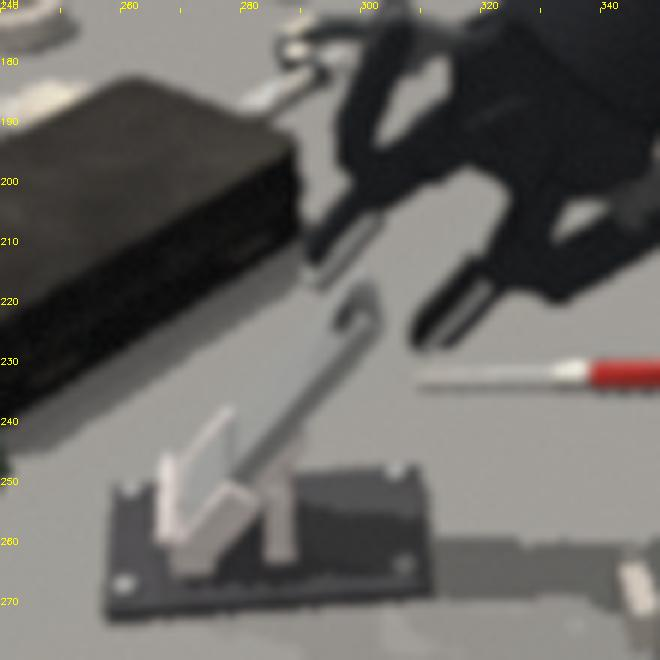

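The wrist view puts the plate end at about (328,283) between the jaws. In the side view the fingertips, around (292,215) and (311,227), only just reach the plate end at (300,220). I'll check by projection before moving.

```bash
python3 -c "
from h import *
T=cur()
for f in('s3','w3'):
    z=load(f)
    print(f,'plate pts hole-end corners(upper face) ±y, foot58',proj(z,[foot+s*u+y*Y+.005*nx for s,y in((.110,.018),(.110,-.018),(.058,.018),(.058,-.018),(.1,0))]).round(1).tolist())
    print('tcp, tip±20',proj(z,[T[:3,3],T[:3,3]+.014*T[:3,2]+.02*T[:3,1],T[:3,3]+.014*T[:3,2]-.02*T[:3,1]]).round(1).tolist())
    d=z['d']; 
z=load('w3');print(dep(z,[(326,278),(327,240),(325,200)]))
z=load('s3');print(dep(z,[(298,222),(285,235)]))
z=load('w3');print(z['E'].round(3), np.round(np.linalg.inv(T)@z['E'],3))
z=load('wrist0') ;print(bot.get_obs()['q'])
"
```

```text
s3 plate pts hole-end corners(upper face) ±y, foot58 [[300.5, 223.1], [299.8, 214.0], [285.6, 239.7], [285.5, 230.1], [297.3, 221.7]]
tcp, tip±20 [[295.2, 227.0], [283.9, 226.9], [298.6, 235.8]]
w3 plate pts hole-end corners(upper face) ±y, foot58 [[335.5, 221.8], [335.1, 288.3], [332.4, 192.4], [332.3, 244.0], [334.6, 247.2]]
tcp, tip±20 [[324.7, 237.4], [357.5, 228.0], [292.0, 228.0]]
[[0.56673404 0.14089889 0.10668266]
 [0.56050351 0.1608573  0.10690936]
 [0.57720092 0.17727445 0.08060262]]
[[0.56598494 0.16613434 0.10950106]
 [0.59610145 0.16951753 0.07387188]]
[[ 0.725  0.131  0.676  0.457]
 [ 0.242 -0.968 -0.072  0.191]
 [ 0.645  0.216 -0.733  0.209]
 [ 0.     0.     0.     1.   ]] [[-0.002 -0.958 -0.285  0.07 ]
 [ 1.    -0.001 -0.001 -0.   ]
 [ 0.001 -0.285  0.958 -0.157]
 [ 0.     0.     0.     1.   ]]
[ 0.06159704  0.41999004 -0.52387663  2.3637156   2.51178367  0.37728093
 -2.48728456]
```

```bash
python3 -c "
from h import *
T=cur();Ti=np.linalg.inv(T)
for f,pts in(('s3',[(293,212),(295,214),(312,226),(314,225),(300,205)]),('w3',[(280,243),(276,242),(374,243),(270,260),(380,262)])):
    z=load(f); P=dep(z,pts)
    print(f,((P-T[:3,3])@T[:3,:3]*1000).round(1).tolist())
"
```

```text
s3 [[6.1, 29.3, -30.5], [9.7, 24.4, -30.7], [10.8, -22.7, -28.6], [8.9, -25.5, -32.2], [4.7, 27.3, -52.0]]
w3 [[8.8, -21.2, -26.3], [7.9, -23.6, -23.2], [8.8, 23.3, -26.5], [9.2, -22.9, -43.8], [9.1, 22.8, -45.4]]
```

```bash
python3 -c "
from h import *
T=cur()
for f,(x0,x1,y0,y1) in(('w3',(255,400,225,330)),('s3',(288,330,180,232))):
    z=load(f); uv=[(x,y) for y in range(y0,y1) for x in range(x0,x1)]
    L=(dep(z,uv)-T[:3,3])@T[:3,:3]*1000
    for s in(1,-1):
        m=(abs(L[:,0])<14)&(s*L[:,1]>15)&(s*L[:,1]<40)&(L[:,2]>-60)&(L[:,2]<25)
        print(f,s,m.sum(),np.percentile(L[m],[2,50,98],axis=0).round(1).tolist(), np.histogram(L[m,2],bins=np.arange(-60,30,10))[0])
"; crop=1; python3 -c "
from h import *
crop('w3',250,220,150,110,5,'c6')"
```

```text
w3 1 1770 [[-12.3, 19.7, -58.4], [4.7, 21.3, -42.5], [9.6, 32.2, -19.5]] [565 448 412 307  38   0   0   0]
w3 -1 1663 [[-12.2, -31.3, -58.1], [4.8, -21.3, -43.0], [9.5, -20.0, -19.7]] [542 395 386 304  36   0   0   0]
s3 1 146 [[-5.9, 21.5, -58.4], [6.6, 28.9, -40.1], [11.5, 35.6, -19.4]] [33 42 38 28  5  0  0  0]
s3 -1 156 [[-12.0, -32.3, -59.0], [5.6, -20.0, -39.8], [11.7, -17.9, -20.4]] [37 41 42 33  3  0  0  0]
```

View pics/c6.png

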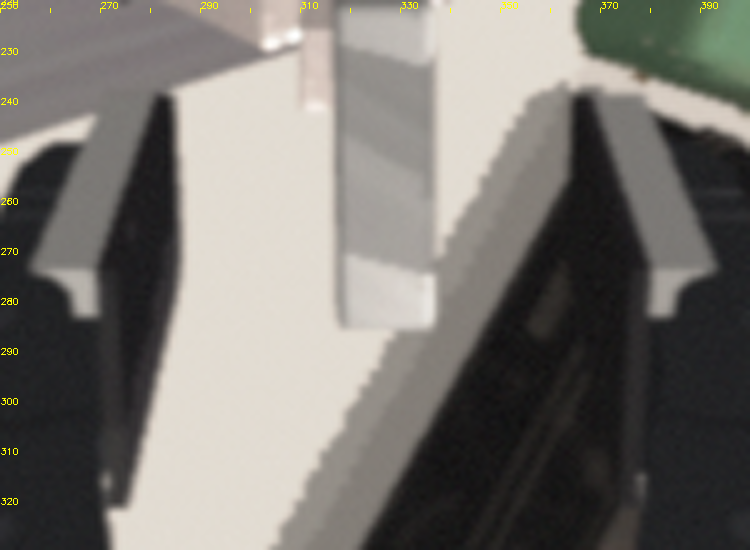

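The depth from both cameras puts the real fingertips about 20 mm behind the reported TCP at this opening, not ahead of it as stated. I'll trust the images and go about 30 mm deeper along the tool axis before gripping.

```bash
python3 -m crank '[[[0.001,0,0.01],[0,0,0],0.04],[[0.001,0,0.01],[0,0,0],0.04],[[0,0,0.01],[0,0,0],0.04],[[0,0,0],[0,0,0],0.04]]' 
python3 -c "
from h import *
step(G_side(.057,.0),1);print(bot.get_obs()['q'].round(3))
z=grab('wrist','w4');grab('side','s3');crop('w4',240,180,160,120,5,'c5')
"
```

```text
t: 5.08
eef_pos: [0.5937, 0.1654, 0.0649]
tool_rot: [0.199, 0.548, 0.763, 0.279]
contact_force: [-0.8, 0.1, -0.8]
gripper_width: 0.466
N 1 mm/row [-1.41, 0.91, -2.1] deg/row [0.04, 0.04, -0.27] total [-1.4, 0.9, -2.1] [0.04, 0.04, -0.27]
[ 0.048  0.501 -0.518  2.328  2.528  0.423 -2.483]
```

View pics/c5.png

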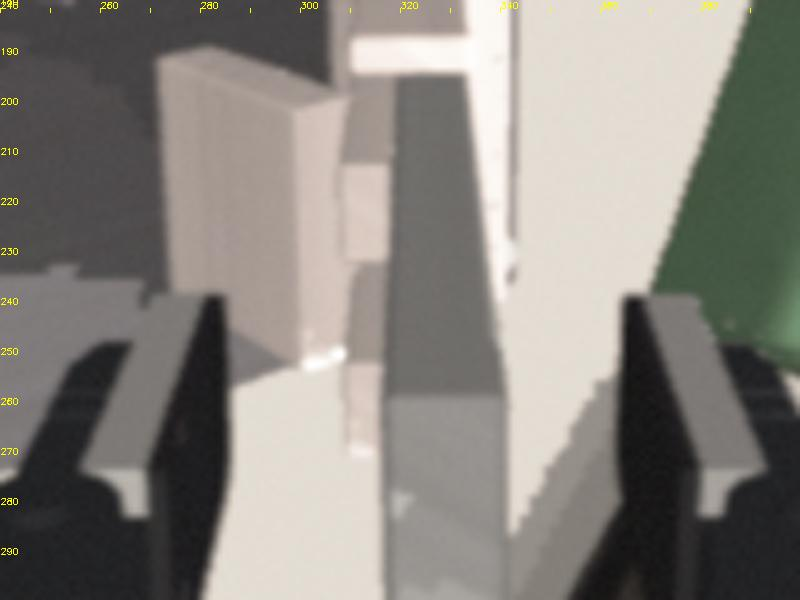

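The plate, at columns 317–340, now lies between the pads at 284 and 363, and the rails end below the fingertips. Closing.

```bash
python3 -m crank '[[[-0.001,0.001,-0.001],[0,0,0],0.04],[[0,0,0],[0,0,0],0.03],[[0,0,0],[0,0,0],0.015],[[0,0,0],[0,0,0],0.0],[[0,0,0],[0,0,0],0.0],[[0,0,0],[0,0,0],0.0]]' 60
python3 -c "
from h import *
o=bot.get_obs();print(o['gripper_width']*85,o['contact_force'],o['torque'])
z=grab('wrist','w5');grab('side','s5');crop('s5',250,190,90,90,6,'c5')
"
```

```text
t: 5.92
eef_pos: [0.5942, 0.164, 0.0678]
tool_rot: [0.2, 0.548, 0.762, 0.28]
contact_force: [-2.9, -1.0, 5.3]
gripper_width: 0.112
9.506845622768907 [-2.87735259 -1.02383228  5.26393014] [-0.25902869  0.42315085 -0.00236329]
```

View pics/w5.png

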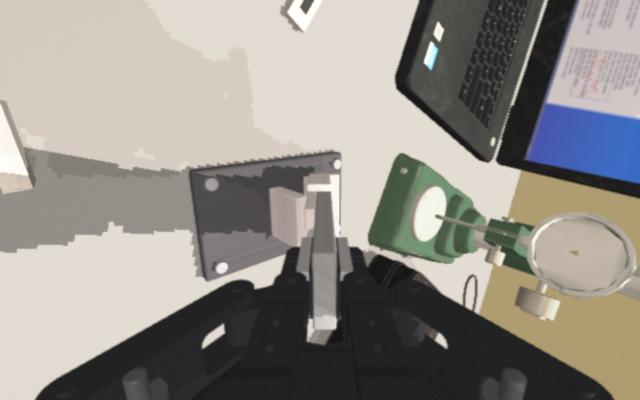

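View pics/c5.png

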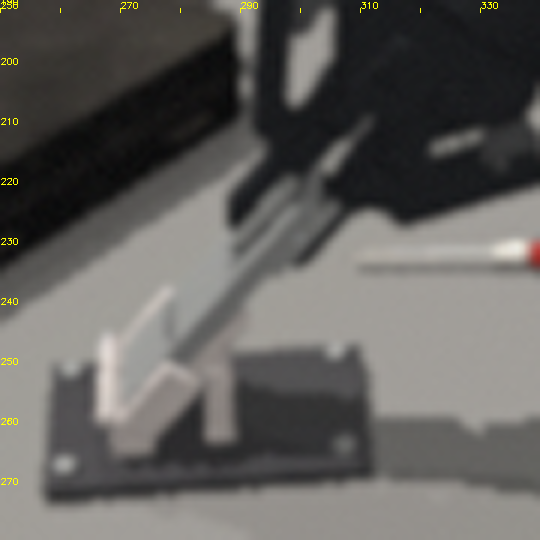

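The plate is gripped: opening 9.5 mm, side view shows the pads closed on its hole end. Lifting straight up.

```bash
python3 -m crank '[[[0,0.004,-0.007],[0,0,0],0.0],[[0,0.006,-0.0095],[0,0,0],0.0],[[0,0.009,-0.012],[0,0,0],0.0],[[0,0.012,-0.014],[0,0,0],0.0],[[0,0.012,-0.014],[0,0,0],0.0],[[0,0.012,-0.014],[0,0,0],0.0],[[0,0.012,-0.014],[0,0,0],0.0],[[0,0,0],[0,0,0],0.0]]'
python3 -c "
from h import *
o=bot.get_obs();print(o['gripper_width']*85,o['contact_force'],o['torque'],o['q'].round(3))
z=grab('wrist','w5');grab('side','s6')
G=goal(slot+[0,0,.06+.045+.057],[0,0,-1],SY);step(G,16);G=goal(slot+[0,0,.06+.045+.057],[0,0,-1],-SY);step(G,12)
U=cur(); a=Ro.from_rotvec(-.7*Y).as_matrix(); print(a@U[:3,2])
"
```

```text
t: 7.02
eef_pos: [0.5917, 0.1625, 0.1714]
tool_rot: [0.201, 0.549, 0.761, 0.281]
contact_force: [0.7, -0.6, -3.1]
gripper_width: 0.109
9.26862773481264 [ 0.69911145 -0.58199796 -3.12399329] [-0.39283681  1.10902086  0.00250569] [ 0.046  0.245 -0.487  2.286  2.005  0.169 -2.018]
N 16 mm/row [-8.62, -19.42, -6.3] deg/row [2.11, 1.72, -4.7] total [-280.8, -126.2, -97.3] [33.7, 27.49, -75.2]
N 12 mm/row [-29.14, 9.4, 0.93] deg/row [2.41, -2.96, 8.05] total [-280.8, -126.2, -97.3] [28.95, -35.5, 96.65]
[ 0.93391047  0.31596455 -0.16726516]
```

View pics/s6.png

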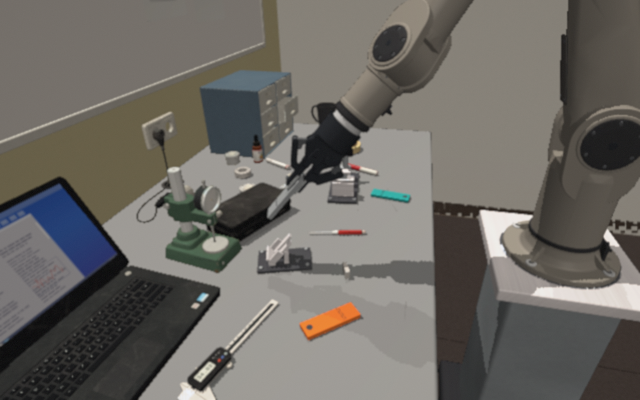

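The side view shows the plate hanging cleanly in the gripper above the rest, and the force fits about 0.3 kg. Next I tilt it upright.

```bash
python3 -m crank '[[[0,0,0],[5,0,0],0.0],[[0,0,0],[5,0,0],0.0],[[0,0,0],[5,0,0],0.0],[[0,0,0],[5,0,0],0.0],[[0,0,0],[5,0,0],0.0],[[0,0,0],[5,0,0],0.0],[[0,0,0],[5,0,0],0.0],[[0,0,0],[5,0,0],0.0]]'
python3 -c "
from h import *
o=bot.get_obs();print(o['q'].round(3)); print(cur().round(3))
G=goal(slot+[0,0,.06+.045+.057],[0,0,-1],-SY);step(G,14)
"
```

```text
t: 8.12
eef_pos: [0.6019, 0.1461, 0.1702]
tool_rot: [0.079, 0.593, 0.798, 0.072]
contact_force: [-0.1, -0.2, -4.0]
gripper_width: 0.108
[ 0.217  0.424 -0.74   1.878  0.506  0.797 -0.487]
[[-0.285  0.935  0.212  0.602]
 [ 0.958  0.287  0.02   0.146]
 [-0.042  0.208 -0.977  0.17 ]
 [ 0.     0.     0.     1.   ]]
N 14 mm/row [-24.19, 6.84, 1.18] deg/row [0.78, -0.62, 7.09] total [-267.1, -156.0, -13.5] [10.92, -8.69, 99.24]
```

```bash
python3 -m crank '[[[-0.0242,0.0068,0.0012],[0.8,-0.6,7.1],0.0],[[-0.0242,0.0068,0.0012],[0.8,-0.6,7.1],0.0],[[-0.0242,0.0068,0.0012],[0.8,-0.6,7.1],0.0],[[-0.0242,0.0068,0.0012],[0.8,-0.6,7.1],0.0],[[-0.0242,0.0068,0.0012],[0.8,-0.6,7.1],0.0],[[-0.0242,0.0068,0.0012],[0.8,-0.6,7.1],0.0],[[-0.0242,0.0068,0.0012],[0.8,-0.6,7.1],0.0],[[-0.0242,0.0068,0.0012],[0.8,-0.6,7.1],0.0]]'
python3 -c "
from h import *
o=bot.get_obs();print(o['q'].round(3)); 
G=goal(slot+[0,0,.06+.045+.057],[0,0,-1],-SY);step(G,6)
"
```

```text
t: 9.12
eef_pos: [0.6276, -0.046, 0.1686]
tool_rot: [0.036, 0.907, 0.418, 0.034]
contact_force: [-0.2, -0.0, -3.3]
gripper_width: 0.111
[ 0.325  0.444 -0.488  1.77   0.319  0.908 -1.01 ]
N 6 mm/row [-24.04, 6.86, 0.88] deg/row [0.75, -0.63, 7.04] total [-146.7, -4.4, 1.5] [4.48, -3.76, 42.24]
```

```bash
python3 -m crank '[[[-0.024,0.0069,0.0009],[0.7,-0.6,7],0.0],[[-0.024,0.0069,0.0009],[0.7,-0.6,7],0.0],[[-0.024,0.0069,0.0009],[0.7,-0.6,7],0.0],[[-0.024,0.0069,0.0009],[0.7,-0.6,7],0.0],[[-0.024,0.0069,0.0009],[0.7,-0.6,7],0.0],[[-0.024,0.0069,0.0009],[0.7,-0.6,7],0.0],[[0,0,0],[0,0,0],0.0]]'
python3 -c "
from h import *
o=bot.get_obs();print(o['q'].round(3),o['contact_force'],o['torque']); 
G=goal(slot+[0,0,.06+.045+.057],[0,0,-1],-SY);step(G,1)
for n in('top','side','wrist'): grab(n,n[0]+'7')
crop('t7',360,170,100,75,8,'t7c');crop('s7',300,100,80,110,6,'s7c')
"
```

```text
t: 10.0
eef_pos: [0.5285, -0.1564, 0.1612]
tool_rot: [0.002, 0.998, 0.065, 0.001]
contact_force: [0.6, 0.4, -3.8]
gripper_width: 0.107
[ 0.442  0.355 -0.332  1.893  0.148  0.914 -1.401] [ 0.58477815  0.42449322 -3.82004433] [ 0.00661374 -0.00457928 -0.00675013]
N 1 mm/row [0.95, -1.5, -0.8] deg/row [0.22, -0.09, 0.32] total [1.0, -1.5, -0.8] [0.22, -0.09, 0.32]
```

View pics/t7c.png

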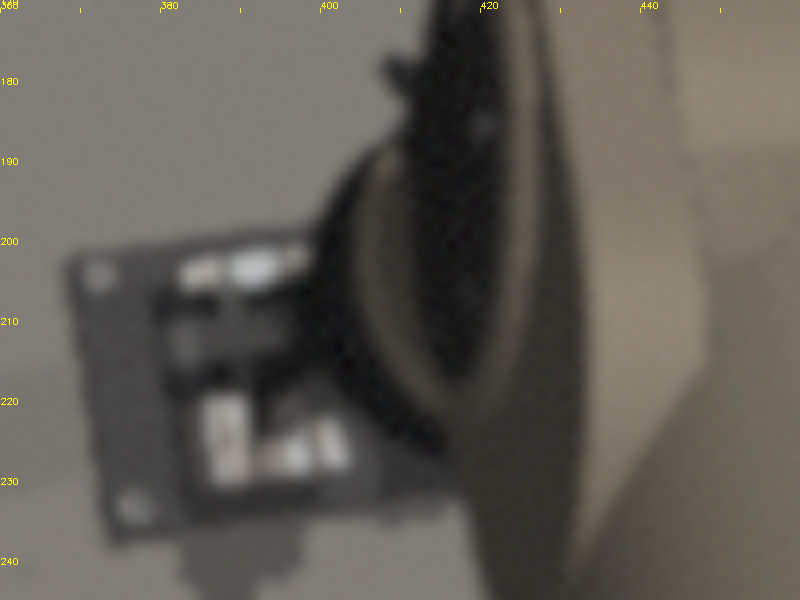

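View pics/s7c.png

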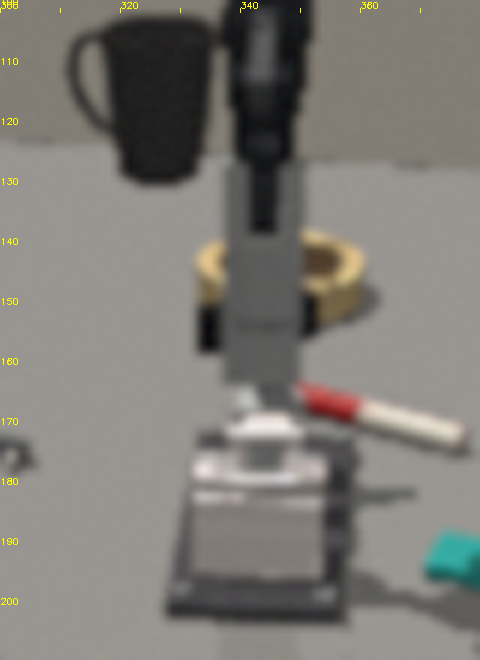

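View pics/w7.png

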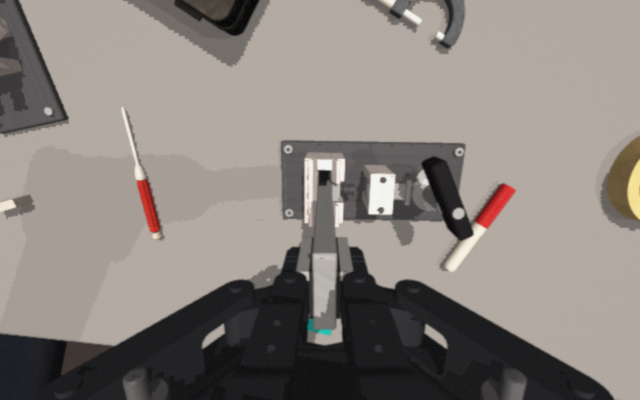

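The wrist view has the stand in full, with its base screws at about (288,149), (459,152) and (289,213). The slot lies at columns 306–344 with the plate's foot edge near (325,195). I'll refine the numbers from this view.

```bash
python3 -c "
from h import *
crop('w7',270,130,100,100,8,'w7c')
z=load('w7')
P=plane(z,[(288.5,149),(459.3,152.3),(289.3,212.7)],.011);print(P.round(4), ((P-S0)@np.c_[SX,SY]*1000).round(1).tolist())
T=cur()
F=T[:3,3]+.057*T[:3,2]
C=[F+a*.018*T[:3,0]+b*.005*T[:3,1] for a in(-1,1) for b in(-1,1)]
print('foot pred w',proj(z,C).round(1).tolist()); print('side',proj(load('s7'),C).round(1).tolist())
print('slot mouth corner pred (12.5 wide? lips 19)',proj(z,[slot+[0,0,.06]+a*.022*SX+b*.0095*SY for a in(-1,1) for b in(-1,1)]).round(1).tolist())
"
```

```text
[[ 0.5606 -0.1137  0.011 ]
 [ 0.5808 -0.2872  0.011 ]
 [ 0.4926 -0.1216  0.011 ]] [[36.2, 86.8], [34.6, -87.8], [-32.3, 87.5]]
foot pred w [[316.4, 232.0], [329.4, 232.0], [315.9, 186.5], [329.5, 186.5]]
side [[348.8, 164.4], [348.9, 162.9], [335.9, 164.0], [336.2, 162.5]]
slot mouth corner pred (12.5 wide? lips 19) [[334.5, 219.8], [313.8, 219.6], [335.5, 172.6], [313.9, 172.4]]
```

View pics/w7c.png

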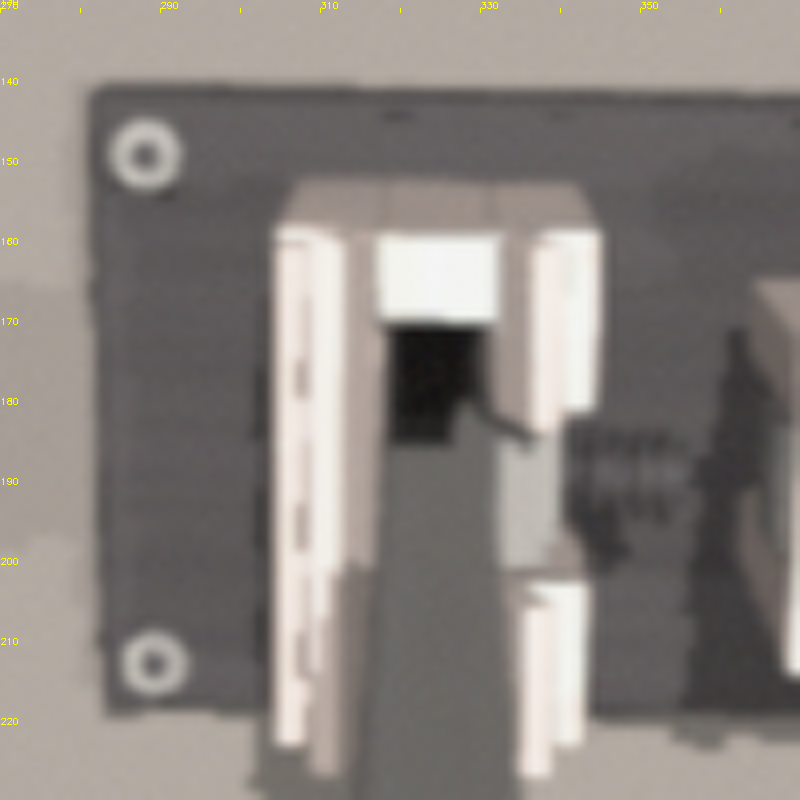

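```bash
python3 -c "
from h import *
z=load('w7');im=z['im'].astype(int)
for r in(165,176,186,190,195,199,206,212): print(r,im[r,298:345].sum(1).tolist())
f=lambda P:((P-slot)@np.c_[SX,SY]*1000).round(1).tolist()
print('foot L,R,far', f(plane(z,[(318.2,190),(331.5,190),(325,185.3)],.1042)))
print('lips L,R', f(plane(z,[(312.7,165),(335,165),(312.7,178),(335.2,178)],.06)))
print('outer', f(plane(z,[(304,159),(304,223)],.06)))
print('end wall inner edge',f(plane(z,[(325,170)],.06)))
print('TCP',f(cur()[None,:3,3]))
"
```

```text
165 [277, 274, 279, 272, 271, 312, 492, 668, 699, 692, 684, 705, 717, 715, 674, 554, 499, 502, 528, 634, 711, 725, 725, 727, 730, 730, 733, 730, 731, 728, 731, 730, 723, 686, 564, 475, 466, 485, 589, 694, 710, 707, 698, 700, 720, 712, 634]
176 [269, 266, 264, 245, 206, 269, 478, 653, 649, 543, 590, 695, 716, 706, 658, 546, 505, 496, 490, 423, 265, 150, 82, 69, 69, 62, 67, 71, 64, 75, 99, 158, 237, 342, 425, 454, 458, 479, 582, 687, 703, 699, 703, 720, 720, 685, 517]
186 [277, 277, 273, 270, 246, 277, 484, 669, 695, 664, 630, 694, 715, 702, 632, 536, 505, 493, 452, 367, 289, 283, 288, 283, 284, 281, 290, 283, 294, 309, 316, 314, 320, 352, 442, 515, 501, 449, 475, 544, 561, 502, 352, 241, 215, 197, 221]
190 [271, 272, 274, 258, 237, 271, 473, 664, 697, 663, 624, 695, 714, 701, 636, 536, 501, 492, 441, 362, 307, 306, 312, 316, 311, 313, 315, 311, 312, 313, 311, 315, 319, 358, 449, 537, 558, 558, 564, 562, 557, 498, 345, 246, 223, 218, 252]
195 [271, 271, 266, 243, 197, 260, 474, 652, 646, 537, 586, 692, 714, 701, 631, 533, 504, 486, 431, 342, 302, 312, 318, 316, 313, 311, 308, 311, 312,
[... 319 characters left out ...]
, 261, 214]
206 [273, 270, 267, 251, 204, 261, 475, 663, 693, 661, 621, 675, 657, 542, 430, 365, 350, 329, 294, 295, 312, 315, 315, 310, 309, 307, 303, 308, 305, 309, 310, 308, 312, 318, 338, 391, 465, 556, 661, 681, 685, 699, 719, 719, 680, 522, 343]
212 [284, 282, 277, 259, 221, 269, 475, 648, 644, 535, 562, 628, 564, 501, 424, 369, 347, 323, 293, 298, 312, 312, 316, 309, 310, 307, 307, 305, 310, 307, 313, 312, 313, 310, 326, 368, 466, 590, 696, 707, 694, 696, 721, 720, 668, 455, 305]
foot L,R,far [[17.6, 4.9], [17.7, -4.9], [21.2, -0.1]]
lips L,R [[28.5, 10.5], [28.7, -8.9], [17.0, 10.5], [17.2, -9.3]]
outer [[33.7, 18.0], [-25.4, 18.5]]
end wall inner edge [[24.2, -0.2]]
TCP [[2.2, 1.4]]
```

```bash
python3 -c "
from h import *
T=cur();print(T.round(4));print((T[:3,3]-slot)@np.c_[SX,SY]*1000)
G=goal(T[:3,3],[0,0,-1],-SY);step(G,1)
print(bot.get_obs()['t'])"
```

```text
[[ 9.906e-01  1.365e-01  5.800e-03  5.313e-01]
 [ 1.365e-01 -9.906e-01 -4.000e-04 -1.531e-01]
 [ 5.700e-03  1.100e-03 -1.000e+00  1.621e-01]
 [ 0.000e+00  0.000e+00  0.000e+00  1.000e+00]]
[2.19875706 1.44341008]
N 1 mm/row [0.0, 0.0, 0.0] deg/row [0.06, -0.32, 0.69] total [0.0, 0.0, 0.0] [0.06, -0.32, 0.69]
10.15
```

The picture was taken after the arm had settled. Cast from that view, the foot centre is within about 1 mm of the slot centre. I'll trim by 0.7 mm and 1°, then descend to just above the mouth.

```bash
python3 -m crank '[[[0,-0.0007,0.007],[0,-0.3,1],0.0],[[0,0,0.008],[0,0,0],0.0],[[0,0,0.008],[0,0,0],0.0],[[0,0,0.008],[0,0,0],0.0],[[0,0,0.006],[0,0,0],0.0],[[0,0,0],[0,0,0],0.0],[[0,0,0],[0,0,0],0.0]]' 80
python3 -c "
from h import *
T=cur();print(T.round(4));print((T[:3,3]-slot)@np.c_[SX,SY]*1000)
z=grab('wrist','w8');grab('side','s8');T=cur();print(T[:3,3],(T[:3,3]-slot)@np.c_[SX,SY]*1000)
crop('w8',270,130,100,100,8,'w8c');crop('s8',310,120,60,90,6,'s8c')
print(bot.get_obs()['contact_force'])"
```

```text
t: 11.02
eef_pos: [0.5311, -0.1525, 0.1256]
tool_rot: [-0.0, 0.998, 0.059, 0.001]
contact_force: [0.6, 0.1, -2.7]
gripper_width: 0.109
[[ 9.930e-01  1.181e-01  1.200e-03  5.311e-01]
 [ 1.181e-01 -9.930e-01  5.000e-04 -1.525e-01]
 [ 1.300e-03 -4.000e-04 -1.000e+00  1.256e-01]
 [ 0.000e+00  0.000e+00  0.000e+00  1.000e+00]]
[2.08524086 2.05338245]
[ 0.53115323 -0.15251719  0.12576927] [2.14475075 2.02038569]
[-0.59274561 -0.27431122 -3.35574361]
```

View pics/w8c.png

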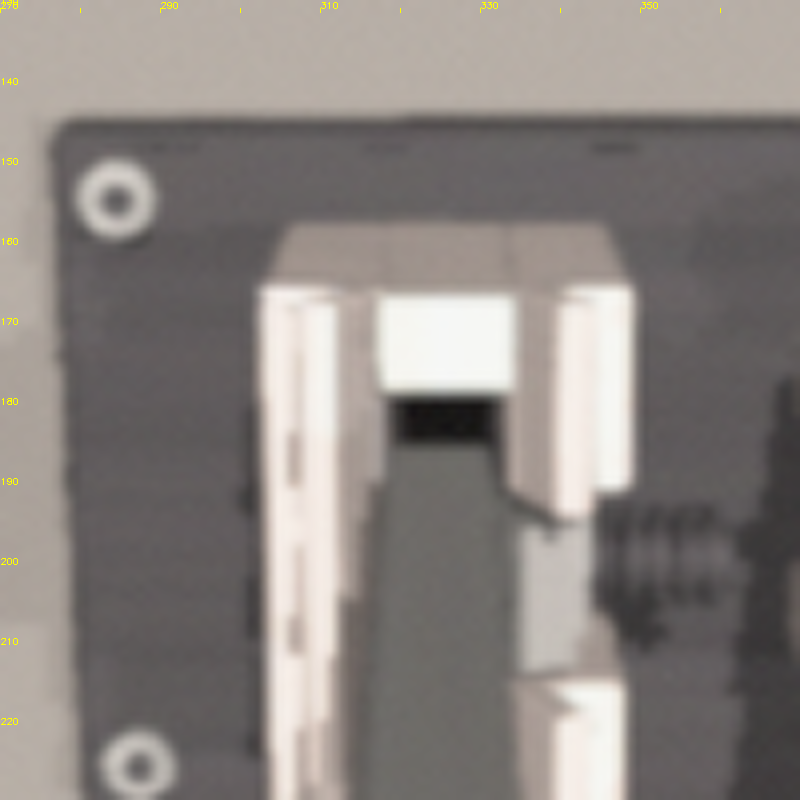

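View pics/s8c.png

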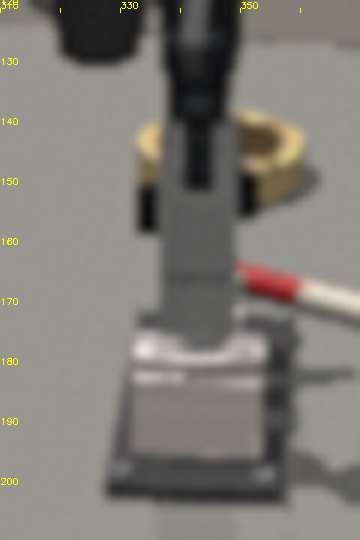

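The foot is centred over the mouth: foot at columns 319–332 against lips at 312 and 338, with about a 5 mm end gap. The baseline force is Fz ≈ -3.2 N. Now I feel my way down.

```bash
python3 -m crank '[[[0,0,0.004],[0,0,0],0.0],[[0,0,0.004],[0,0,0],0.0],[[0,0,0.003],[0,0,0],0.0],[[0,0,0],[0,0,0],0.0]]'; python3 -m crank '[[[0,0,0.002],[0,0,0],0.0],[[0,0,0.002],[0,0,0],0.0],[[0,0,0],[0,0,0],0.0]]'; python3 -m crank '[[[0,0,0.002],[0,0,0],0.0],[[0,0,0],[0,0,0],0.0]]'
```

```text
t: 11.62
eef_pos: [0.5306, -0.1524, 0.114]
tool_rot: [-0.0, 0.998, 0.059, 0.0]
contact_force: [0.1, -0.0, -3.3]
gripper_width: 0.104
t: 12.0
eef_pos: [0.5307, -0.1524, 0.1102]
tool_rot: [-0.0, 0.998, 0.059, 0.0]
contact_force: [-0.2, 0.3, -3.0]
gripper_width: 0.108
t: 12.25
eef_pos: [0.5308, -0.1524, 0.1083]
tool_rot: [-0.0, 0.998, 0.059, 0.0]
contact_force: [0.1, 0.1, -3.7]
gripper_width: 0.107
```

```bash
for i in 1; do python3 -m crank '[[[0,0,0.002],[0,0,0],0.0],[[0,0,0],[0,0,0],0.0]]'; done; python3 -m crank '[[[0,0,0.002],[0,0,0],0.0],[[0,0,0],[0,0,0],0.0]]';python3 -m crank '[[[0,0,0.002],[0,0,0],0.0],[[0,0,0],[0,0,0],0.0]]'
```

```text
t: 12.5
eef_pos: [0.5308, -0.1525, 0.1063]
tool_rot: [-0.0, 0.998, 0.059, 0.0]
contact_force: [-0.9, 0.3, -3.1]
gripper_width: 0.107
t: 12.75
eef_pos: [0.5308, -0.1524, 0.1042]
tool_rot: [-0.0, 0.998, 0.059, 0.0]
contact_force: [-0.0, 0.1, -2.6]
gripper_width: 0.106
t: 13.0
eef_pos: [0.5311, -0.1523, 0.1025]
tool_rot: [-0.0, 0.998, 0.059, 0.001]
contact_force: [-0.0, 0.7, -0.7]
gripper_width: 0.105
```

Contact with the nose is starting, with Fz up about 2.5 N. Continuing in small steps.

```bash
python3 -m crank '[[[0,0,0.002],[0,0,0],0.0],[[0,0,0],[0,0,0],0.0]]' | grep -E 'pos|force'; python3 -m crank '[[[0,0,0.002],[0,0,0],0.0],[[0,0,0],[0,0,0],0.0]]'| grep -E 'pos|force';python3 -m crank '[[[0,0,0.0015],[0,0,0],0.0],[[0,0,0],[0,0,0],0.0]]'| grep -E 'pos|force'
```

```text
eef_pos: [0.5314, -0.1523, 0.1008]
contact_force: [0.1, 1.1, 2.1]
eef_pos: [0.5315, -0.1523, 0.0988]
contact_force: [0.7, 1.2, 3.3]
eef_pos: [0.5313, -0.1524, 0.0969]
contact_force: [0.4, 0.2, 0.5]
```

```bash
for i in 1; do python3 -m crank '[[[0,0,0.0015],[0,0,0],0.0],[[0,0,0],[0,0,0],0.0]]' | grep -E 'pos|force'; python3 -m crank '[[[0,0,0.0015],[0,0,0],0.0],[[0,0,0],[0,0,0],0.0]]'| grep -E 'pos|force';python3 -m crank '[[[0,0,0.0015],[0,0,0],0.0],[[0,0,0],[0,0,0],0.0]]'| grep -E 'pos|force'; done
```

```text
eef_pos: [0.5311, -0.1524, 0.0952]
contact_force: [1.7, 1.3, 1.3]
eef_pos: [0.5308, -0.1524, 0.0937]
contact_force: [1.2, 0.5, 0.8]
eef_pos: [0.5308, -0.1524, 0.0922]
contact_force: [1.0, 1.2, 1.0]
```

```bash
python3 -m crank '[[[0,0,0.0015],[0,0,0],0.0],[[0,0,0],[0,0,0],0.0]]' | grep -E 'pos|force'; python3 -m crank '[[[0,0,0.0015],[0,0,0],0.0],[[0,0,0],[0,0,0],0.0]]'| grep -E 'pos|force'
```

```text
eef_pos: [0.5307, -0.1525, 0.0907]
contact_force: [0.1, 0.9, 0.6]
eef_pos: [0.5307, -0.1524, 0.0892]
contact_force: [0.8, 1.5, 0.3]
```

```bash
python3 -m crank '[[[0,0,0.0015],[0,0,0],0.0],[[0,0,0],[0,0,0],0.0]]' | grep -E 'pos|force'; python3 -m crank '[[[0,0,0.0015],[0,0,0],0.0],[[0,0,0],[0,0,0],0.0]]'| grep -E 'pos|force'
```

```text
eef_pos: [0.5308, -0.1524, 0.0877]
contact_force: [0.3, 1.1, 0.8]
eef_pos: [0.5308, -0.1524, 0.0862]
contact_force: [0.5, 0.6, 0.8]
```

```bash
python3 -m crank '[[[0,0,0.0015],[0,0,0],0.0],[[0,0,0],[0,0,0],0.0]]' | grep -E 'pos|force'; python3 -m crank '[[[0,0,0.0015],[0,0,0],0.0],[[0,0,0],[0,0,0],0.0]]'| grep -E 'pos|force'
```

```text
eef_pos: [0.5309, -0.1524, 0.0848]
contact_force: [0.6, 1.2, 0.5]
eef_pos: [0.5309, -0.1524, 0.0833]
contact_force: [0.9, 2.8, 0.1]
```

```bash
python3 -m crank '[[[0,0,0.0015],[0,0,0],0.0],[[0,0,0],[0,0,0],0.0]]' | grep -E 'pos|force'; python3 -m crank '[[[0,0,0.0015],[0,0,0],0.0],[[0,0,0],[0,0,0],0.0]]'| grep -E 'pos|force'
```

```text
eef_pos: [0.5309, -0.1524, 0.0818]
contact_force: [1.1, 2.1, -0.4]
eef_pos: [0.5309, -0.1524, 0.0803]
contact_force: [0.6, 2.1, 0.5]
```

```bash
python3 -m crank '[[[0,0,0.0015],[0,0,0],0.0],[[0,0,0],[0,0,0],0.0]]' | grep -E 'pos|force'; python3 -m crank '[[[0,0,0.001],[0,0,0],0.0],[[0,0,0],[0,0,0],0.0]]'| grep -E 'pos|force'
```

```text
eef_pos: [0.531, -0.1524, 0.0788]
contact_force: [0.1, 1.8, 1.1]
eef_pos: [0.5311, -0.1524, 0.0781]
contact_force: [-0.4, 3.1, 4.5]
```

```bash
python3 -m crank '[[[0,0,0.001],[0,0,0],0.0],[[0,0,0],[0,0,0],0.0]]' | grep -E 'pos|force'; python3 -m crank '[[[0,0,0.001],[0,0,0],0.0],[[0,0,0],[0,0,0],0.0]]'| grep -E 'pos|force'
```

```text
eef_pos: [0.5311, -0.1524, 0.0774]
contact_force: [-1.7, 2.1, 7.4]
eef_pos: [0.5312, -0.1524, 0.0766]
contact_force: [-1.9, 2.2, 9.3]
```

The force now climbs about 3.5 N/mm from TCP z ≈ 0.0788, which is the cushioned stop, roughly 38 mm below the mouth. One more millimetre gives about 16 N of total push, then I check.

```bash
python3 -m crank '[[[0,0,0.001],[0,0,0],0.0],[[0,0,0],[0,0,0],0.0]]' | grep -E 'pos|force'; python3 -c "
from h import *
grab('wrist','w9');z=grab('side','s9');crop('s9',310,120,60,90,6,'s9c')
T=cur();print('q',bot.get_obs()['q'].round(3),bot.get_obs()['contact_force'],z['d'].shape)
print('pred top of plate side', proj(z,[T[:3,3]+.057*T[:3,2]+[0,0,h] for h in(0,.110)]), 'mouth',proj(z,[slot+[0,0,.06]]))"
```

```text
eef_pos: [0.5313, -0.1524, 0.0759]
contact_force: [-2.3, 2.7, 11.6]
q [ 0.409  0.472 -0.306  1.952  0.202  0.746 -1.467] [-1.90119297  2.82646323 10.89908048] (400, 640)
pred top of plate side [[342.19243068 190.46167484]
 [342.57979674 155.72538146]] mouth [[343.19749486 177.57265119]]
```

View pics/w9.png

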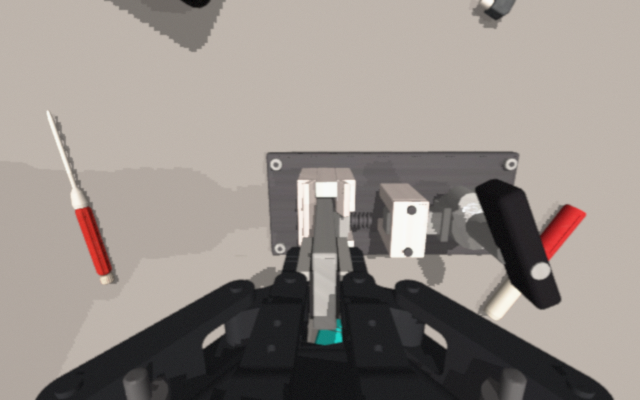

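View pics/s9c.png

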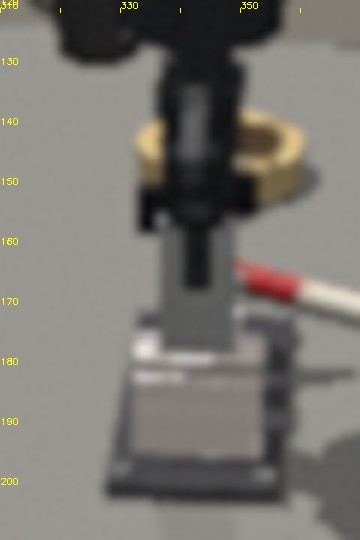

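The side view shows the plate upright in the slot and the wrist view shows the mouth around it. Releasing and backing straight up.

```bash
python3 -m crank '[[[0,0,0],[0,0,0],0.025],[[0,0,0],[0,0,0],0.035],[[0,0,0],[0,0,0],0.04]]'; python3 -m crank '[[[0,0,-0.01],[0,0,0],0.04],[[0,0,-0.02],[0,0,0],0.04],[[0,0,-0.03],[0,0,0],0.04],[[0,0,-0.03],[0,0,0],0.04],[[0,0,-0.02],[0,0,0],0.04],[[0,0,0],[0,0,0],0.04],[[0,0,0],[0,0,0],0.04]]';  python3 -c "
from h import *
grab('wrist','w10');z=grab('side','s10');crop('s10',310,120,60,90,6,'s10c')
T=cur();print(T.round(4))"
```

```text
t: 18.23
eef_pos: [0.5306, -0.1527, 0.0746]
tool_rot: [-0.0, 0.998, 0.059, 0.0]
contact_force: [-0.2, 0.5, 0.7]
gripper_width: 0.469
t: 19.1
eef_pos: [0.5303, -0.1525, 0.1843]
tool_rot: [-0.0, 0.998, 0.059, -0.0]
contact_force: [-0.1, 0.3, 0.5]
gripper_width: 0.469
[[ 0.993   0.1181 -0.0012  0.53  ]
 [ 0.1181 -0.993   0.0011 -0.1524]
 [-0.001  -0.0012 -1.      0.1838]
 [ 0.      0.      0.      1.    ]]
```

View pics/w10.png

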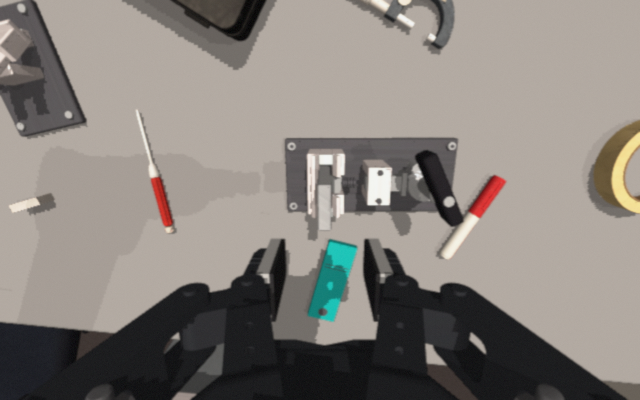

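View pics/s10c.png

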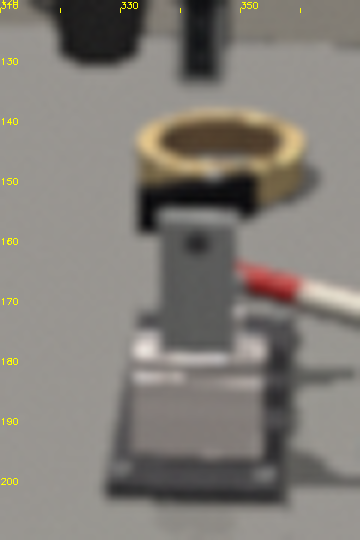

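The plate stands upright with its hole up, its top at row 155 as predicted. The wrist view shows the cam bar from about (427,153), the long end, to (455,222), with its pivot knob near (448,202). Measuring that next.

```bash
python3 -c "
from h import *
z=load('w10');im=z['im'].astype(int)
f=lambda P:((P-S0)@np.c_[SX,SY]*1000).round(1).tolist()
m=(im.sum(2)<110).astype(np.uint8); m[:140]=0;m[230:]=0;m[:,:405]=0;m[:,475:]=0
m=cv2.morphologyEx(m,cv2.MORPH_OPEN,np.ones((3,3)))
n,l,st,c=cv2.connectedComponentsWithStats(m);print(st.tolist())
k=1+np.argmax(st[1:,4]); pts=np.argwhere(l==k)[:,::-1].astype(np.float32)
# top face via depth
P=dep(z,pts); sel=(abs(P[:,2]-.108)<.006);print(sel.sum(),len(pts),np.median(P[:,2]))
Q=P[sel][:,:2].astype(np.float32)*1000
r=cv2.minAreaRect(Q);print('rect world',r)
L=f(P[sel]);print('range',np.min(L,0),np.max(L,0))
mm=Q-Q.mean(0);w,v=np.linalg.eigh(mm.T@mm);d=v[:,1];d*=np.sign(d@SX[:2]);t=mm@d;print('dir in stand deg',np.degrees(np.arctan2(d@SY[:2],d@SX[:2])),t.min(),t.max())
cen=Q.mean(0)/1000;e1=cen+d*t.max()/1000;e2=cen+d*t.min()/1000
print('ends',f(np.array([[*e1,0],[*e2,0]])),'axis from ends',f(np.array([[*(e1-d*.042),0],[*(e2+d*.024),0]])))
print('screws',f(plane(z,[(291.5,146.3),(451.8,146.3),(292,207.3)],.011)))
crop('w10',400,130,80,100,7,'w10c')
print('camax proj',proj(z,[camax+[0,0,.108]]))
"
```

```text
[[0, 0, 640, 400, 255333], [416, 151, 37, 73, 667]]
360 667 0.10328414455199911
rect world ((550.3374633789062, -242.64797973632812), (62.23008346557617, 9.81052017211914), 27.288434982299805)
range [-17.9 -54.8] [ 40.7 -25.9]
dir in stand deg 24.853623891507475 -34.383656 27.757484
ends [[37.9, -26.9], [-18.5, -53.0]] axis from ends [[-0.2, -44.5], [3.3, -42.9]]
screws [[35.9, 87.3], [34.6, -87.4], [-34.0, 89.3]]
camax proj [[449.41325495 203.46192799]]
```

View pics/w10c.png

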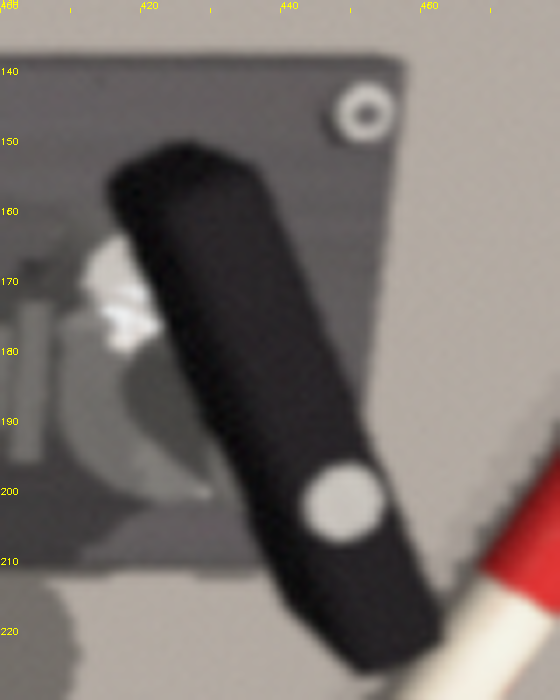

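```bash
python3 -c "
from h import *
z=load('w10')
f=lambda P:((P-S0)@np.c_[SX,SY]*1000)
A=f(plane(z,[(441,165),(453.5,194)],.108));d=A[0]-A[1];print('right edge',A,np.degrees(np.arctan2(d[1],d[0])))
print('knob',f(plane(z,[(448.3,201.5)],.110)))
A=f(plane(z,[(435.5,210),(427.5,189)],.095));d=A[1]-A[0];print('left low edge',np.degrees(np.arctan2(d[1],d[0])))
z=load('top0');A=f(plane(z,[(443.8,207),(431.5,192.8)],.108));d=A[1]-A[0];print('top',A,np.degrees(np.arctan2(d[1],d[0])))
"
```

```text
right edge [[ 31.65361598 -39.92077475]
 [  7.97183234 -52.41188904]] 27.809703786660773
knob [[  2.29471934 -48.05539809]]
left low edge 24.564379406076508
top [[  0.29658151 -49.7865101 ]
 [ 34.00126672 -29.31224945]] 31.27702225991258
```

The bar lies about 27° in the stand frame (cam ≈ 0.15 rad) and its axis is near (1, -49) mm. It needs about 63° counter-clockwise. I'll move above it with the jaws across the bar.

```bash
cat >> h.py <<'E'
def sdir(deg): a=np.radians(deg); return np.cos(a)*SX+np.sin(a)*SY
def G_cam(z,th): return goal(S0+.001*SX-.049*SY+[0,0,z],[0,0,-1],sdir(th-90))
E
python3 -c "
from h import *
step(G_cam(.15,27),6)"
```

```text
N 6 mm/row [-3.27, 16.73, 5.62] deg/row [-0.01, 0.01, -4.56] total [0.6, 101.3, 33.7] [-0.08, 0.04, -27.37]
```

```bash
python3 -m crank '[[[-0.0033,0.0167,0.0056],[0,0,-4.6],0.04],[[-0.0033,0.0167,0.0056],[0,0,-4.6],0.04],[[-0.0033,0.0167,0.0056],[0,0,-4.6],0.04],[[-0.0033,0.0167,0.0056],[0,0,-4.6],0.04],[[-0.0033,0.0167,0.0056],[0,0,-4.6],0.04],[[-0.0033,0.0167,0.0056],[0,0,-4.6],0.04],[[0,0,0],[0,0,0],0.04],[[0,0,0],[0,0,0],0.04]]';  python3 -c "
from h import *
grab('wrist','w11')
step(G_cam(.068,27),1);print(bot.get_obs()['q'].round(2))"
```

```text
t: 20.2
eef_pos: [0.5431, -0.2519, 0.1508]
tool_rot: [-0.001, 0.955, 0.295, 0.0]
contact_force: [-0.3, 1.7, 1.1]
gripper_width: 0.467
N 1 mm/row [-1.29, 0.66, 83.11] deg/row [-0.05, -0.06, 0.22] total [-1.3, 0.7, 83.1] [-0.05, -0.06, 0.22]
[ 0.62  0.45 -0.38  1.78  0.2   0.95 -0.81]
```

View pics/w11.png

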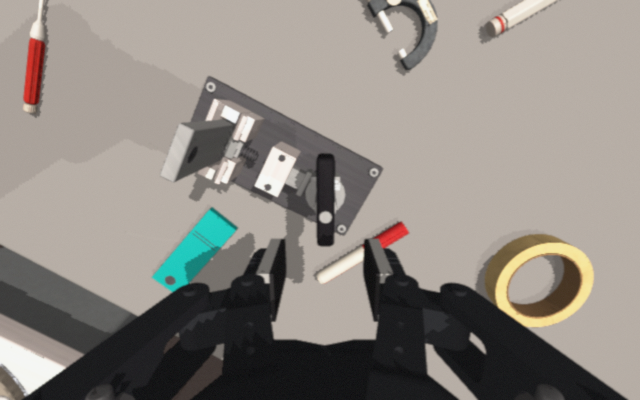

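The bar lies straight along the image at column 325, centred between the jaws at 286 and 364. Descending on it and closing.

```bash
python3 -m crank '[[[-0.0013,0.0005,0.02],[0,0,0],0.04],[[0,0,0.02],[0,0,0],0.04],[[0,0,0.02],[0,0,0],0.04],[[0,0,0.013],[0,0,0],0.04],[[0,0,0.008],[0,0,0],0.04],[[0,0,0],[0,0,0],0.04],[[0,0,0],[0,0,0],0.04]]' 40; python3 -c "
from h import *
grab('wrist','w12');grab('side','s12');crop('s12',300,100,90,110,6,'s12c')
step(G_cam(.068,27),1)"
```

```text
t: 21.12
eef_pos: [0.5432, -0.2541, 0.0708]
tool_rot: [0.0, 0.955, 0.295, 0.001]
contact_force: [-0.4, 0.2, 0.2]
gripper_width: 0.468
N 1 mm/row [0.26, -1.4, 2.95] deg/row [0.06, -0.1, 0.22] total [0.3, -1.4, 2.9] [0.06, -0.1, 0.22]
```

View pics/w12.png

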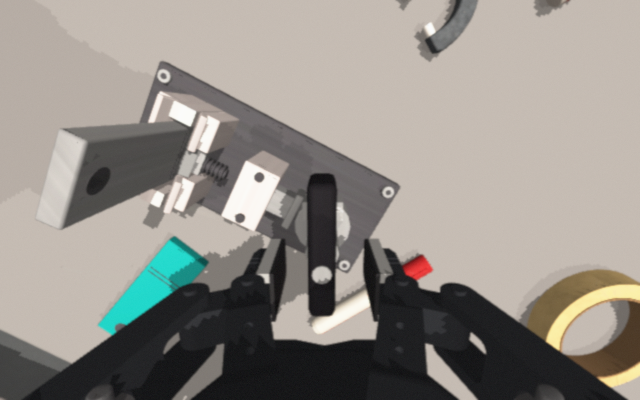

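View pics/s12c.png

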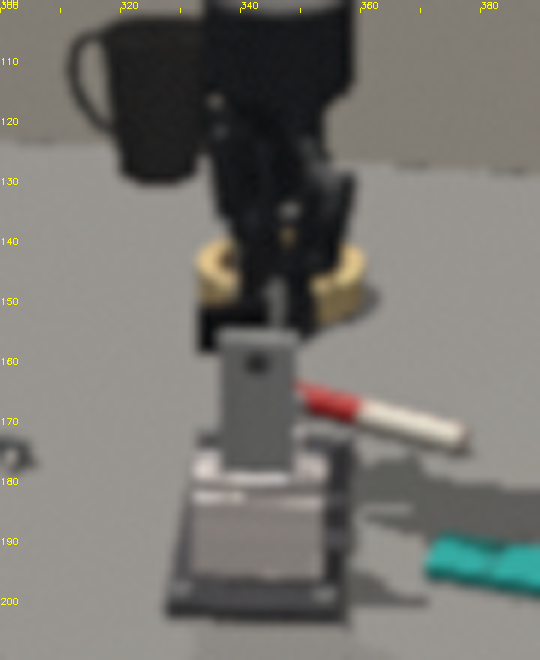

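The bar is between the pads and its knob at (321,274) is level with them. It sits about 1.4 mm off to the left, so I trim that and grip.

```bash
python3 -m crank '[[[0,-0.0014,0.002],[0,0,0],0.03],[[0,0,0],[0,0,0],0.02],[[0,0,0],[0,0,0],0.005],[[0,0,0],[0,0,0],0.005],[[0,0,0],[0,0,0],0.005]]' 60; python3 -c "
from h import *
o=bot.get_obs();print(o['contact_force'],o['torque'],o['gripper_width']*85)
z=grab('wrist','w13');T=cur();print(T.round(4).tolist())
f=lambda P:((P-S0)@np.c_[SX,SY]*1000)
print('tcp stand',f(T[None,:3,3]),'bar deg',np.degrees(np.arctan2(T[:3,0]@SY,T[:3,0]@SX)))"
```

```text
t: 21.85
eef_pos: [0.5421, -0.2532, 0.0686]
tool_rot: [0.0, 0.955, 0.295, 0.001]
contact_force: [0.1, -0.8, 3.3]
gripper_width: 0.158
[ 0.07696071 -0.755706    3.32356433] [-0.31778041 -0.01939219  0.03010084] 13.394191179423
[[0.8254, 0.5645, 0.0014, 0.5421], [0.5645, -0.8254, 0.0001, -0.2532], [0.0012, 0.0007, -1.0, 0.0686], [0.0, 0.0, 0.0, 1.0]]
tcp stand [[  0.50492755 -49.21738047]] bar deg 27.220797732260056
```

View pics/w13.png

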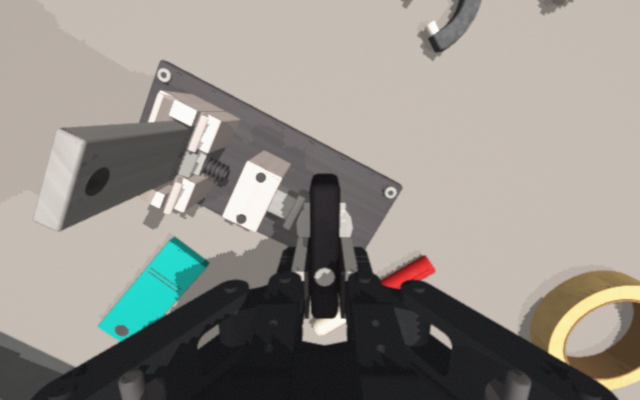

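The bar is gripped at 13.4 mm. Now I turn it counter-clockwise, watching forces.

```bash
python3 -m crank '[[[0,0,0],[0,0,-4],0.005],[[0,0,0],[0,0,-5],0.005],[[0,0,0],[0,0,-5],0.005],[[0,0,0],[0,0,-6],0.005],[[0,0,0],[0,0,0],0.005]]'; python3 -c "
from h import *
o=bot.get_obs();print(o['contact_force'],o['torque'],o['q'].round(2))
T=cur()
f=lambda P:((P-S0)@np.c_[SX,SY]*1000)
print('tcp stand',f(T[None,:3,3]),'bar deg',np.degrees(np.arctan2(T[:3,0]@SY,T[:3,0]@SX)))"
```

```text
t: 22.52
eef_pos: [0.5423, -0.2534, 0.0686]
tool_rot: [0.0, 0.89, 0.456, 0.001]
contact_force: [1.4, -2.0, 3.2]
gripper_width: 0.155
[ 1.42194813 -1.95377274  3.18933127] [-0.47731453 -0.14114853 -0.1023739 ] [ 0.66  0.56 -0.44  1.84  0.32  0.81 -0.56]
tcp stand [[  0.68255293 -49.46995603]] bar deg 47.1320010887692
```

```bash
python3 -m crank '[[[0,0,0],[0,0,-5],0.005],[[0,0,0],[0,0,-5],0.005],[[0,0,0],[0,0,-5],0.005],[[0,0,0],[0,0,-5],0.005],[[0,0,0],[0,0,-5],0.005],[[0,0,0],[0,0,-5],0.005],[[0,0,0],[0,0,0],0.005]]'; python3 -c "
from h import *
o=bot.get_obs();print(o['contact_force'],o['torque'],o['q'].round(2))
T=cur()
f=lambda P:((P-S0)@np.c_[SX,SY]*1000)
print('tcp stand',f(T[None,:3,3]),'bar deg',np.degrees(np.arctan2(T[:3,0]@SY,T[:3,0]@SX)))"
```

```text
t: 23.4
eef_pos: [0.5427, -0.2536, 0.0686]
tool_rot: [0.001, 0.742, 0.67, 0.001]
contact_force: [2.0, -3.4, 2.1]
gripper_width: 0.156
[ 2.02982412 -3.41646306  2.10639445] [-0.81533218 -0.59713742 -0.25999778] [ 0.75  0.59 -0.56  1.83  0.41  0.83 -0.11]
tcp stand [[  0.99138508 -49.73406548]] bar deg 77.03799658522865
```

```bash
python3 -m crank '[[[0,0,0],[0,0,-5],0.005],[[0,0,0],[0,0,-5],0.005],[[0,0,0],[0,0,-2.7],0.005],[[0,0,0],[0,0,0],0.005],[[0,0,0],[0,0,0],0.005]]'; python3 -c "
from h import *
o=bot.get_obs();print(o['contact_force'],o['torque'],o['q'].round(2))
z=grab('wrist','w14')
T=cur()
f=lambda P:((P-S0)@np.c_[SX,SY]*1000)
print('tcp stand',f(T[None,:3,3]),'bar deg',np.degrees(np.arctan2(T[:3,0]@SY,T[:3,0]@SX)))"
```

```text
t: 24.02
eef_pos: [0.5429, -0.2536, 0.0687]
tool_rot: [0.001, 0.664, 0.748, 0.001]
contact_force: [3.8, -3.5, 1.1]
gripper_width: 0.156
[ 3.79274257 -3.5373218   1.14315216] [-0.87088644 -0.75360865 -0.23459965] [ 0.79  0.6  -0.61  1.83  0.45  0.85  0.08]
tcp stand [[  1.18178289 -49.74320936]] bar deg 89.6991352411318
```

View pics/w14.png

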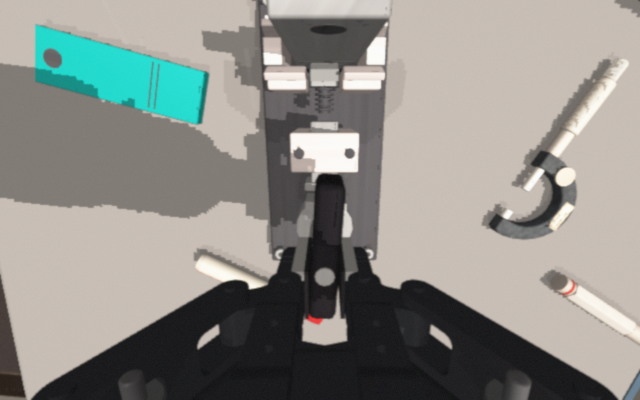

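The turn looks nearly square, but the bar tip at (329,178) leans slightly right of the knob at (324,277). The bar may lag a few degrees in the pads, so I'll measure it.

```bash
python3 -c "
from h import *
crop('w14',255,90,140,110,5,'w14c')
crop('w14',290,165,70,110,7,'w14d')
z=load('w14');print(proj(z,[camax+[0,0,.108],camax+.042*SY+[0,0,.108],S0-.01*SX+[0,0,.059],S0+.01*SX+[0,0,.059]]))"
```

```text
[[320.1910488  278.29514932]
 [319.17355885 186.40345096]
 [302.16061845 150.75253209]
 [338.35869217 150.52483746]]
```

View pics/w14d.png

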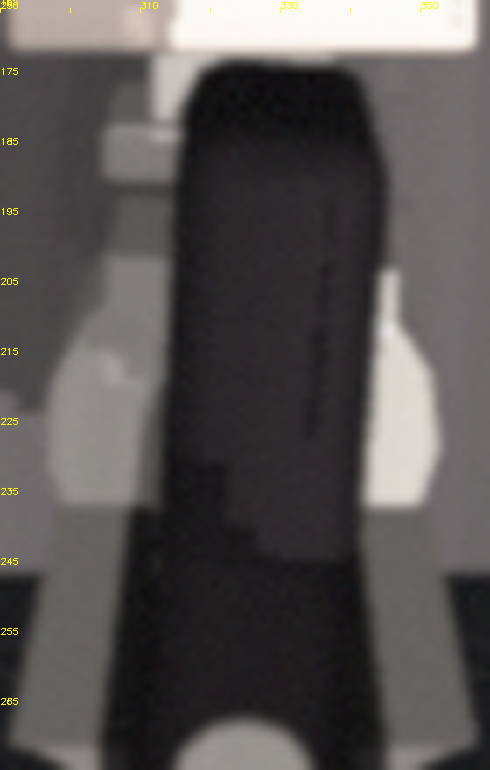

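View pics/w14c.png

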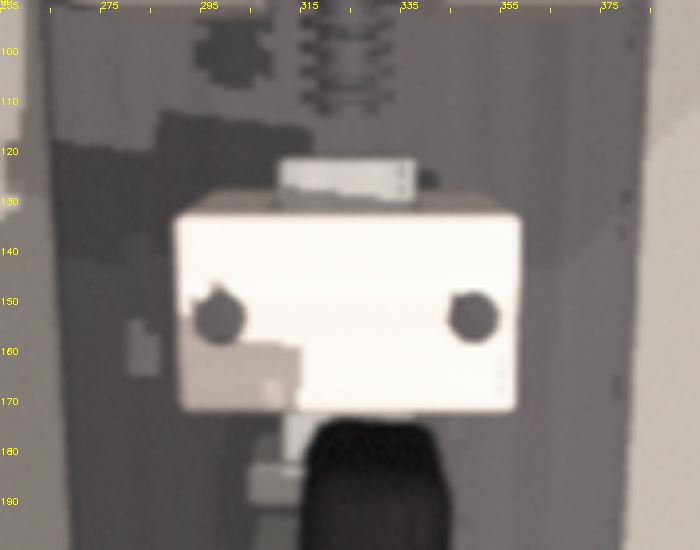

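The bar edges lean about 4° short of the stand axis, since the guide holes are level at row 153. I'll turn about 4° further and re-measure.

```bash
cat >> h.py <<'E'
def barang(tag,r0=192,r1=228,c0=300,c1=360):
    z=load(tag);g=cv2.GaussianBlur(z['im'],(3,3),0).astype(float).sum(2)
    L=[];R=[]
    for r in range(r0,r1):
        mid=(c0+c1)//2
        row=g[r]
        i=mid
        while row[i]<170: i-=1
        L.append((i+(170-row[i])/(row[i+1]-row[i]+1e-9),r))
        i=mid
        while row[i]<170: i+=1
        R.append((i-(row[i]-170)/(row[i]-row[i-1]+1e-9),r))
    out=[]
    for E in(L,R):
        E=np.array(E); p=np.polyfit(E[:,1],E[:,0],1); res=E[:,0]-np.polyval(p,E[:,1])
        for _ in range(3):
            k=abs(res)<.6; p=np.polyfit(E[k,1],E[k,0],1); res=E[:,0]-np.polyval(p,E[:,1])
        W=plane(z,[(np.polyval(p,r0),r0),(np.polyval(p,r1),r1)],.108);d=W[0]-W[1];out.append(np.degrees(np.arctan2(d@SY,d@SX)))
        print('edge cols',np.polyval(p,[r0,r1]).round(1),k.sum())
    print('bar deg in stand frame L,R',np.round(out,2))
E
python3 -c "
from h import *
barang('w14')
z=load('w14');W=plane(z,[(297.2,153.2),(349,153.1)],.059);d=W[1]-W[0];print('holes dir deg in stand',np.degrees(np.arctan2(d@SY,d@SX)))
W=plane(z,[(278.6,254.8),(370,254.5)],.011);d=W[1]-W[0];print('screws',np.degrees(np.arctan2(d@SY,d@SX)))
"
python3 -m crank '[[[0,0,0],[0,0,-2],0.005],[[0,0,0],[0,0,-2],0.005],[[0,0,0],[0,0,0],0.005],[[0,0,0],[0,0,0],0.005]]'; python3 -c "
from h import *
grab('wrist','w15');T=cur();print('tool deg',np.degrees(np.arctan2(T[:3,0]@SY,T[:3,0]@SX)));barang('w15');print(bot.get_obs()['torque'])
crop('w15',255,130,140,110,5,'w15c')"
```

```text
edge cols [314.8 312.9] 35
edge cols [344.5 340.1] 36
bar deg in stand frame L,R [86.34 83.9 ]
holes dir deg in stand -0.2493676972931357
screws -0.19648480819844133
t: 24.58
eef_pos: [0.5429, -0.2536, 0.0687]
tool_rot: [0.001, 0.637, 0.771, 0.001]
contact_force: [3.6, -3.8, 2.3]
gripper_width: 0.154
tool deg 93.70178332463765
edge cols [314.7 312.9] 35
edge cols [344.5 340. ] 36
bar deg in stand frame L,R [90.38 87.81]
[-0.85579886 -0.7689334  -0.19451287]
```

View pics/w15c.png

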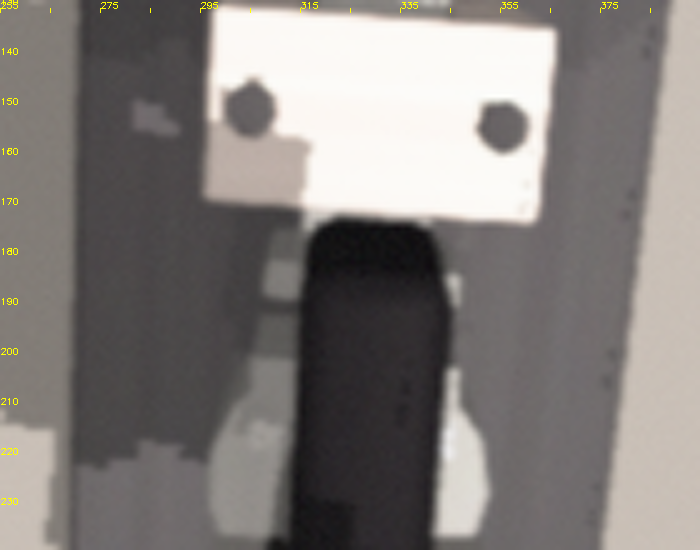

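```bash
python3 -c "
from h import *
for t in('w13','w12'):
    z=load(t);R=z['E'][:3,:3];x=-R[:,1]; print(t,'img-up deg',np.degrees(np.arctan2(x@SY,x@SX)));barang(t,195,225,300,345)
for t in('w14','w15'):
    z=load(t);R=z['E'][:3,:3];x=-R[:,1]; print(t,'img-up deg',np.degrees(np.arctan2(x@SY,x@SX)))
z=load('w15');W=plane(z,[(304.8,151.5),(354.8,155)],.059);d=W[1]-W[0];print('holes dir deg in stand',np.degrees(np.arctan2(d@SY,d@SX)))
"
```

```text
w13 img-up deg 27.16035705813911
edge cols [309.3 310.6] 30
edge cols [339.1 337.2] 30
bar deg in stand frame L,R [28.8  24.52]
w12 img-up deg 27.167965815742075
edge cols [306.5 307.8] 30
edge cols [335.5 334.1] 30
bar deg in stand frame L,R [28.66 25.3 ]
w14 img-up deg 89.62157309686134
w15 img-up deg 93.62614384307378
holes dir deg in stand -0.3514840011168838
```

The bar slipped about 4° in the pads. It now averages 89.1° against about 89.7° for the stand axis, so I'll give it 0.5° more, release, retreat and look.

```bash
python3 -m crank '[[[0,0,0],[0,0,-0.5],0.005],[[0,0,0],[0,0,0],0.005],[[0,0,0],[0,0,0],0.03],[[0,0,0],[0,0,0],0.04],[[0,0,0],[0,0,0],0.04],[[0,0,0],[0,0,0],0.04]]'; python3 -m crank '[[[0,0,-0.02],[0,0,0],0.04],[[0,0,-0.03],[0,0,0],0.04],[[0,0,-0.03],[0,0,0],0.04],[[0,0,-0.03],[0,0,0],0.04],[[0,0,0],[0,0,0],0.04],[[0,0,0],[0,0,0],0.04]]';python3 -c "
from h import *
grab('wrist','w16');crop('w16',260,70,140,200,3,'w16c');print(cur().round(3))
o=bot.get_obs();print(o['contact_force'])"
```

```text
t: 25.38
eef_pos: [0.5416, -0.2525, 0.0681]
tool_rot: [-0.0, 0.632, 0.775, 0.0]
contact_force: [-0.6, -0.4, 0.3]
gripper_width: 0.466
t: 26.12
eef_pos: [0.5415, -0.2529, 0.1786]
tool_rot: [0.0, 0.632, 0.775, 0.0]
contact_force: [-1.0, -0.3, -0.9]
gripper_width: 0.47
[[-0.201  0.98  -0.     0.541]
 [ 0.98   0.201  0.001 -0.253]
 [ 0.001 -0.    -1.     0.178]
 [ 0.     0.     0.     1.   ]]
[-0.26851264 -0.99623875 -0.5885902 ]
```

View pics/w16.png

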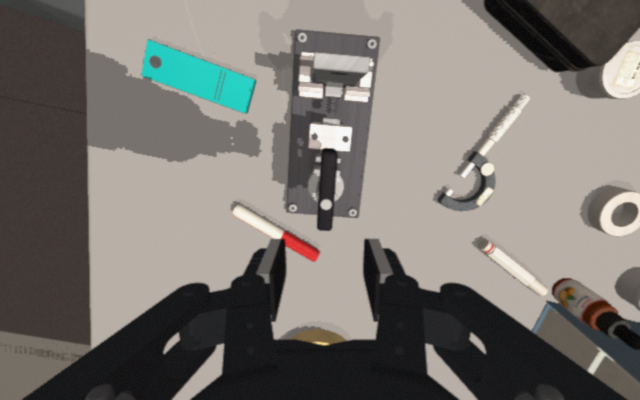

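The wrist view shows the bar from (330,150) to (325,229), near enough along the stand, with all four base screws visible. Measuring the bar against the stand in this picture.

```bash
cat >> h.py <<'E'
def full(tag,box,thr=105):
    z=load(tag);im=z['im'].astype(int);x0,x1,y0,y1=box
    m=np.zeros(im.shape[:2],np.uint8);m[y0:y1,x0:x1]=(im.sum(2)<thr)[y0:y1,x0:x1]
    m=cv2.morphologyEx(m,cv2.MORPH_OPEN,np.ones((3,3)));n,l,st,c=cv2.connectedComponentsWithStats(m);k=1+np.argmax(st[1:,4])
    print('bar bbox',st[k])
    pts=np.argwhere(l==k)[:,::-1]; E=[]
    for r in range(st[k,1]+10,st[k,1]+st[k,3]-12):
        c=pts[pts[:,1]==r,0]; E.append((c.min(),c.max(),r))
    E=np.array(E,float); out=[]
    for cc in((E[:,0]-.5),(E[:,1]+.5),(E[:,0]+E[:,1])/2):
        p=np.polyfit(E[:,2],cc,1);W=plane(z,[(np.polyval(p,r),r) for r in(E[0,2],E[-1,2])],.108);d=W[0]-W[1];out.append(np.degrees(np.arctan2(d@SY,d@SX)))
    print('bar L,R,mid deg',np.round(out,2))
def screws(tag,px,win=6):
    z=load(tag);g=z['im'].astype(float).sum(2);C=[]
    for u,v in px:
        w=g[v-win:v+win+1,u-win:u+win+1];b=np.maximum(w-(w.min()+.5*(w.max()-w.min())),0);yy,xx=np.mgrid[v-win:v+win+1,u-win:u+win+1];C.append(((b*xx).sum()/b.sum(),(b*yy).sum()/b.sum()))
    W=plane(z,C,.011);print(np.round(C,1).tolist(),((W-S0)@np.c_[SX,SY]*1000).round(1).tolist())
    d=(W[0]+W[1]-W[2]-W[3]);print('stand +y deg',np.degrees(np.arctan2(d@SY,d@SX)))
E
python3 -c "
from h import *
full('w16',(310,345,140,240));screws('w16',[(302,37),(373,43),(293,208),(353,212)],4)
crop('w16',280,120,80,120,5,'w16c')"
```

```text
bar bbox [323 149  12   5  52]Traceback (most recent call last):
  File "<string>", line 3, in <module>
    full('w16',(310,345,140,240));screws('w16',[(302,37),(373,43),(293,208),(353,212)],4)
    ~~~~^^^^^^^^^^^^^^^^^^^^^^^^^
  File "h.py", line 78, in full
    for cc in((E[:,0]-.5),(E[:,1]+.5),(E[:,0]+E[:,1])/2):
               ~^^^^^
IndexError: too many indices for array: array is 1-dimensional, but 2 were indexed
```

View pics/w16c.png

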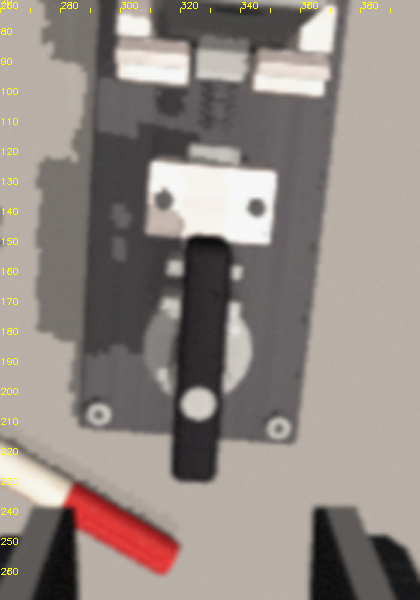

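```bash
python3 -c "
from h import *
full('w16',(310,345,140,240),150);screws('w16',[(302,37),(373,43),(293,208),(353,212)],4)
z=load('w16');W=plane(z,[(311.5,136.5),(342.7,138.8)],.059);d=W[1]-W[0];print('holes dir deg in stand',np.degrees(np.arctan2(d@SY,d@SX)))"
```

```text
bar bbox [319 149  18  51 691]
bar L,R,mid deg [88.79 90.99 89.89]
[[302.2, 36.9], [372.0, 43.5], [292.9, 207.7], [352.5, 212.3]] [[-31.3, 88.4], [37.0, 87.8], [-32.2, -86.8], [35.9, -87.1]]
stand +y deg 89.68587812493561
holes dir deg in stand 0.22947474369912657
```

The bar reads 89.9° and the stand axis 89.7°, so it is square to a fraction of a degree. Final check of the plate and surroundings.

```bash
python3 -m crank '[[[0,0,-0.05],[0,0,0],0.04],[[0,0,-0.05],[0,0,0],0.04],[[0,0,0],[0,0,0],0.04]]';python3 -c "
from h import *
a=grab('side','s17');grab('wrist','w17');crop('s17',300,110,80,100,6,'s17c')
for t in('s10','s17'):
    g=load(t)['im'].astype(int).sum(2);print(t,g[148:182:2,342].tolist())
full('w17',(300,350,150,260),150) if 0 else None
print(bot.get_obs()['t'],bot.get_obs()['contact_force'])"
```

```text
t: 26.55
eef_pos: [0.5437, -0.253, 0.2817]
tool_rot: [0.003, 0.632, 0.775, 0.001]
contact_force: [0.0, -0.9, -0.8]
gripper_width: 0.469
s10 [420, 112, 44, 204, 409, 234, 132, 216, 272, 276, 270, 271, 273, 272, 274, 350, 492]
s17 [414, 282, 256, 322, 409, 235, 128, 215, 265, 268, 267, 267, 268, 269, 266, 346, 485]
26.65 [-1.31866867  0.50723303 -1.45756119]
```

View pics/s17c.png

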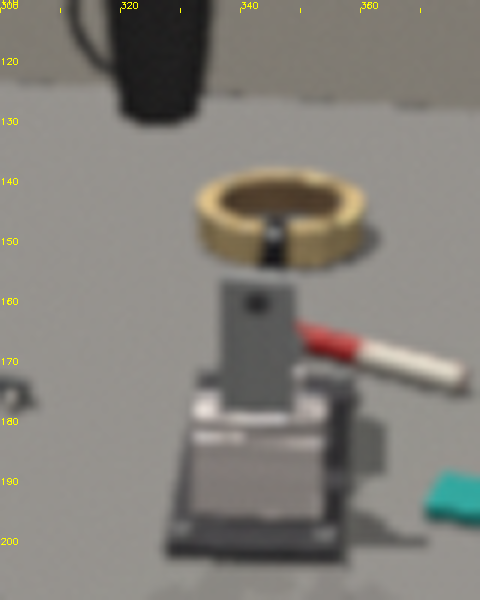

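View pics/w17.png

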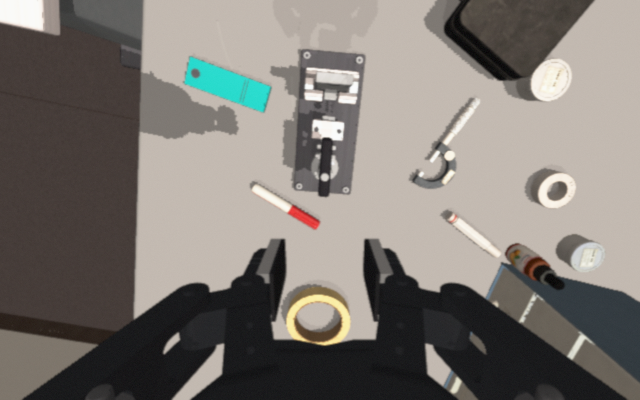

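The plate stands upright and its rows in the side view have not moved since release. The bar points along the stand at the follower, and the tools are undisturbed. Handing in.

```bash
python3 -c "
from station import bot
print(bot.hand_in())"
```

```text
the job is handed in; nothing more can be done
None
```

I stood the plate upright in the slot, hole end up, pressed it onto the height stop, turned the cam square to the follower and let go. I handed in at about 27 s, with the gripper well clear of everything.

**Plate:** It slid past the spring nose with a peak of about 6–7 N. The push then rose at about 3.5 N/mm from roughly 38 mm below the mouth, which is the cushioned stop. I stopped at about 15 N total push, roughly 3 mm into the cushion. The side view shows the plate in the same place after release and after locking.

**Cam:** After release the bar measured 89.9° against 89.7° for the stand axis, good to about ±1°. I could not read the follower's travel or the locked state directly; I judge it locked from the bar angle.

**Disagreements along the way:**
- **Fingertips:** The cameras put the real fingertips about 20 mm behind the reported TCP, not 14 mm ahead as stated. I trusted the images and gripped about 30 mm deeper.
- **Tool approach:** The first tilted approach ran into joint limits, so I slid in on the plate from the side.
- **Cam grip:** The bar slipped about 4° in the pads, and I corrected for it.
- **Position:** The top and wrist views differed by 1–2 mm on where the stand is.

The screwdriver, gauge block and micrometer were not touched in any picture I viewed. The last pictures show the micrometer where it was, but the other two were not in those views.

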